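Lock a belt-pulley spindle with a tapered drift and slacken its left-hand nut

ROBOT

A 6-joint arm with a two-finger parallel gripper is mounted at the origin on the work surface; the furniture and walls round the work are solid. World frame = base frame: x ahead of the robot, y to its left, z up, the work surface at z = 0. Lengths are in m, angles in degrees, forces in N, time in s.
With the tool pointing down it reaches from about 0.25 to 0.775 m from the base axis. Payload 8.9 kg.
Tool frame: the origin (TCP) lies on the centre line of the jaws, within the pads' length; the fingertips stand 11 mm ahead of it and the grasp point (between the pads) lies 8 mm behind it (robot.finger_overhang is the distance from the TCP to the fingertips, in m); z points along the fingers, x is the direction in which the jaws open and shut, and the axes are right-handed (so a half turn about z gives the same grasp; the last joint's range is limited). The gripper opens to 85 mm and grips with 20 to 120 N. Pads are 22 mm wide; open, the fingers measure 114 mm over their backs; the gripper's body (76 mm by 85 mm) begins 54 mm behind the grasp point. The pads swing forward as they close: fully open they stand 13 mm farther back than shut.
Start: joints at [-79.028, 16.656, -8.789, 64.555, 0, 82.019], TCP at [0.171, -0.497, 0.242] pointing down, gripper open.
Joint ranges: [-144.48, 144.48], [-52.06, 99.96], [-74.48, 78.29], [-112.23, 115.85], [-86.99, 84.42], [-180, 180]. Speed limits (degrees/s): [127.2, 127.2, 159.86, 180, 180, 180].

INTERFACE

Orientations are given as a 3x3 rotation matrix whose columns are the frame's x, y, z axes.
In Python, from station import readout, get_image, get_calibration, robot gives the robot as it stands. The module is installed in compiled form; this text tells all that it offers.
- The arm moves only by the tool move_arm, never from a script. Its argument "increments" is a list that holds one entry, the list of rows, each a list of 7 numbers: the shift along the tool's x, y, z in cm, then the turn, a rotation vector about the tool's x, y, z in degrees, then the finger opening in cm, from 0 to 8.54. In form: [[[tx, ty, tz, wx, wy, wz, fingers], ...]]. A call has 1 to 5 rows; each row shifts and turns the commanded pose from where the row before left it, along the tool's axes as they then stand; what a row does not reach is not made up. A row lasts 1/12 s, in which the tool goes at most 41.7 mm and 7.16 degrees, less where a joint would pass 70% of its speed; a pose out of reach is approached as far as the arm can. A call is refused whole if a number of a shift passes 4.17 or a number of a turn 7.16, either way. A call with a gripper value outside its range is refused whole. The fingers move at their own pace and stop on an object; "newtons" is the grip in N (left out, the last holds). Time passes only in rows, so rows that do not move let the fingers close. It gives the time, the measured TCP pose, the force and the opening at its end, in the units of the state.
- readout.observe(): the state, without advancing time (a new reading comes with each control period).
- get_image(name): name is "scene" or "side" or "wrist"; returns the picture (384x512x3 uint8, blue, green, red); there is no depth.
- get_calibration(name): a dict with "mtx" (3x3 intrinsics, pixels), "camera_from_world" (4x4, takes a point from world to camera coordinates). Camera axes: x right, y up, looking along -z (the intrinsics and any distortion apply to the point x, -y, -z); pixel columns grow to the right and rows downward; lengths in m; the calibration is good to about 2 mm. A picture is of the moment at which its call begins: read the wrist's pose just before it. get_calibration takes no time and is no camera call; for the wrist camera it gives the pose at the moment of the call.
- robot.close_job(): hands the job in, once; it reports no verdict.
The state is a dict: "time": time; "joints": joint angles; "qvel": joint speeds; "joint_efforts": joint torques, N m; "eef_pos": TCP position; "tcp_rot": TCP orientation; "wrist_force": force on the tool from outside, world axes, zero at the start; "wrist_torque": the same for the moment, N m; "width": opening from 0.0 (shut) to 1.0 (fully open).
Only numpy, scipy, OpenCV 4.12 (cv2) and the standard library are available. Lean on these libraries where they do the work, as an engineer would, in place of code of your own. Each camera call takes 0.05 s, during which the arm holds its last target.

TASK

The spindle unit in the vice has to come apart: slacken its pulley nut, which has a left-hand thread, so it loosens clockwise seen from above. The spindle spins freely, so first push the red tapered drift from the punch stand down through the pulley hole into the housing hole under it, home to its shoulder; then swing the box spanner's bar round until the nut has turned at least a quarter turn on the spindle. Leave the drift in place and upright, and leave the other tools undisturbed.

Things in the scene. Friction and masses are not known exactly. Their poses are not given: they have to be found in the camera images.
- drift_grip (a point): point to hold the red tapered drift by: on its axis, 20 mm below the top of its hexagonal body. The drift is a loose 0.16 kg steel bar that stands tip down in one of the punch stand's sockets. Its red hexagonal body is 16 mm across flats (two flats face the drift's own +x and -x) and 105 mm long; z points up along the drift
- drift_shoulder (a point): point on the drift's axis, 85 mm below drift_grip, at its shoulder: the flat lower end of the red hexagonal body, which rests on the stand's top at the start. Below it a bright round shank, 11 mm in diameter and 34 mm long, then the taper; z points up along the drift
- drift_tip (a point): lower tip of the drift, 149 mm below drift_grip: end of a 30 mm long taper from 11 mm down to 4 mm in diameter
- punch_stand: fixed hardwood block 52 x 150 x 69 mm with three 14 mm sockets, 65 mm deep, in a row along its own y, 50 mm apart, the middle one at the block's centre; origin at the centre of its underside. The drift and two other punches stand in it, any one in any socket
- housing_hole (a point): centre of the mouth of the locking hole in the fixed housing flange (green-grey casting held in the vice), 118 mm above the bench, 37 mm from the spindle axis on the side towards the robot; straight through, 13 mm in diameter, flange 14 mm thick, free below down to 66 mm above the bench
- pulley_hole (a point): centre of the mouth of the one of the six pulley holes that stands nearly over the housing hole; 135 mm above the bench, on the upper face of the pulley's 14 mm web, 3 mm clear of the flange below. 13 mm in diameter, straight through, 37 mm from the spindle axis. Starts up to 4 mm (0.11 rad) out of line either way; the drift's taper draws the two holes into line
- pulley (a joint): turn of the spindle and its pulley, rad, counter-clockwise seen from above; 0 = pulley hole in line over the housing hole. Dark iron V-belt pulley, 130 mm in diameter, its rim (inner radius 54 mm) rising 10 mm above the web. Turns freely (drag 0.05 N m). Once the drift is home, shoulder on the web, it can give by about 0.1 rad either way and no more
- spanner_axis (a point): point on the vertical spindle axis at the height of the tommy bar, 195 mm above the bench. The tubular steel box spanner, 25 mm in diameter, its top 206 mm above the bench, already sits on the pulley nut
- bar_push (a point): point on the centre line of the tommy bar, 85 mm out from the spindle axis: a good place to push. The bar is a level round steel rod, 10 mm in diameter, through the box spanner, reaching 115 mm from the axis on this side and 23 mm on the other. It starts on the far side of the spindle, a little to the left
- box_spanner (a joint): turn of spanner and nut relative to the pulley, rad: 0 = tight, grows clockwise seen from above, as the nut loosens. Takes 0.5 N m, about 6 N at bar_push; counter-clockwise it stands solid at 0. With the spindle not locked, pushing the bar only spins pulley and spanner together and this value stays 0
- centre_punch: bystander: bright round knurled punch, 16 mm in diameter, standing in the punch stand and rising 70 mm above it; origin at its shoulder on the block's top
- pin_punch: bystander: dark round punch, 15 mm in diameter, standing in the punch stand and rising 80 mm above it; origin at its shoulder on the block's top
- oil_spray: bystander: orange and white spray can with a red cap, 53 mm in diameter, 171 mm tall, standing on the bench behind the punch stand; origin at its underside
- tape: bystander: white and yellow tape measure, 97 x 78 x 38 mm, lying on the bench in front of a fixed green parts tray 72 mm high; origin at its underside
Not all that is in view belongs to the job. What is shaped like the part that bears drift_grip but yellow is not meant.

How it is judged:
By the outcome, as a careful person would: the job done as asked, in the order asked, and still so for the second after the job is handed in, with the robot touching nothing.
It also fails if it takes over 64 s, if anything falls off the work surface, if the arm or the gripper's body presses on something with over 40 N, if the wrist force passes 120 N, or if a joint passes its speed limit or range.

## Working session

There is one attempt and no reset: what is moved stays moved. The work goes in short steps, Python scripts to look and compute and a tool call to move; the robot and the scene stay as the last step left them, time stands still between calls to the robot, and variables do not carry over. Pictures are saved under pics/ and viewed, and the job is handed in when it is done.

Besides the shell and the picture viewer there is one more tool, called by a JSON object that holds its "name" and its "arguments", one argument or row to a line. move_arm: Moves the arm, as the interface text tells. Its arguments: {"type":"object","properties":{"increments":{"type":"array","items":{"type":"array","items":{"type":"array","items":{"type":"number"}}}},"newtons":{"type":"number"}},"required":["increments"]}

```bash
mkdir -p pics; ls; python3 - <<'E'
from station import readout,get_image,get_calibration,robot
import cv2,numpy as np
s=readout.observe();print(s)
for n in("scene","side","wrist"):
    c=get_calibration(n);print(n,np.round(c["mtx"],1).tolist(),np.round(c["camera_from_world"],4).tolist(),[k for k in c])
    cv2.imwrite(f"pics/{n}0.png",get_image(n))
print([a for a in dir(robot) if a[0]!='_'])
E
```

```text
pics
{'time': 0.0, 'joints': array([-7.90269130e+01,  1.66881651e+01, -8.83174539e+00,  6.45548786e+01,
       -1.89039805e-03,  8.20186341e+01]), 'qvel': array([ 0.19920987,  0.14782241,  0.02410653,  0.06110963,  0.08272087,
       -0.13138967]), 'joint_efforts': array([ 4.73184573e-04, -5.37137997e+01,  3.31376266e+01,  1.56797783e-02,
       -2.70142000e-04,  9.21587286e-06]), 'eef_pos': array([ 0.17043874, -0.49610684,  0.24173482]), 'tcp_rot': array([[ 3.24816254e-01, -9.45777100e-01, -2.80854522e-04],
       [-9.45776252e-01, -3.24816341e-01,  1.27516996e-03],
       [-1.29725269e-03, -1.48570394e-04, -9.99999148e-01]]), 'wrist_force': array([-0.49591685,  0.28999127,  0.00724704]), 'wrist_torque': array([ 0.01697766,  0.0073084 , -0.03396093]), 'width': 0.9982421319171371}
scene [[378.8, 0.0, 254.2], [0.0, 378.8, 190.3], [0.0, 0.0, 1.0]] [[0.5493, -0.8353, 0.0232, -0.2075], [0.3279, 0.241, 0.9135, -0.2903], [-0.7686, -0.4941, 0.4063, -0.6068], [0.0, 0.0, 0.0, 1.0]] ['mtx', 'camera_from_world']
side [[443.3, 0.0, 259.9], [0.0, 443.3, 199.2], [0.0, 0.0, 1.0]] [[0.9719, -0.2349, 0.0141, -0.4473], [0.0998, 0.4657, 0.8793, -0.2069], [-0.2131, -0.8532, 0.4761, -1.3307], [0.0, 0.0, 0.0, 1.0]] ['mtx', 'camera_from_world']
wrist [[313.1, 0.0, 258.5], [0.0, 313.1, 183.9], [0.0, 0.0, 1.0]] [[0.3248, -0.9458, -0.001, -0.5242], [0.9036, 0.3106, -0.2949, 0.0397], [0.2792, 0.0949, 0.9555, -0.3795], [0.0, 0.0, 0.0, 1.0]] ['mtx', 'camera_from_world']
['MotionError', 'close_job', 'finger_overhang']
```

View pics/scene0.png

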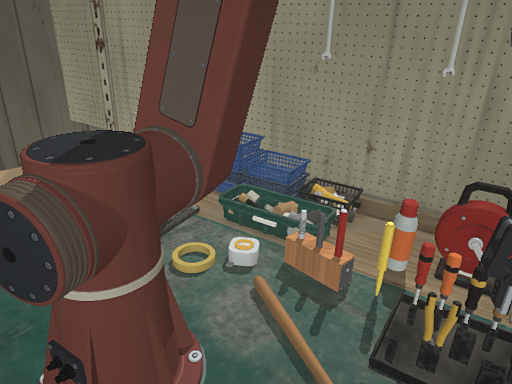

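View pics/side0.png

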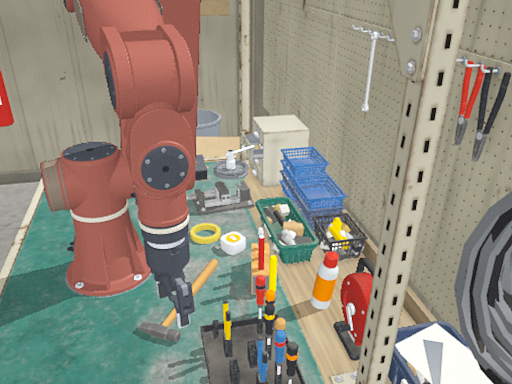

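View pics/wrist0.png

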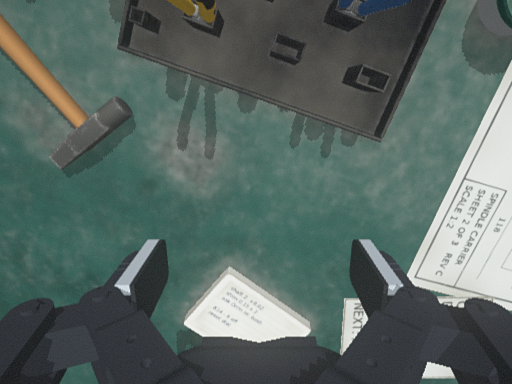

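Scene view: the block is at about (318,262) with three punches: bright at (303,225), dark at (322,232) and red at (341,235). A yellow lookalike stands at (385,258). In the side view the spindle unit is near (230,165), far behind the arm. I'll enlarge the candidates.

```bash
python3 - <<'E'
import cv2
a=cv2.imread("pics/scene0.png")[190:310,270:420];b=cv2.imread("pics/side0.png")[135:305,180:310]
cv2.imwrite("pics/cropA.png",cv2.resize(a,None,fx=5,fy=5,interpolation=2));cv2.imwrite("pics/cropB.png",cv2.resize(b,None,fx=3.5,fy=3.5,interpolation=2))
E
```

```text
(no output)
```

View pics/cropA.png

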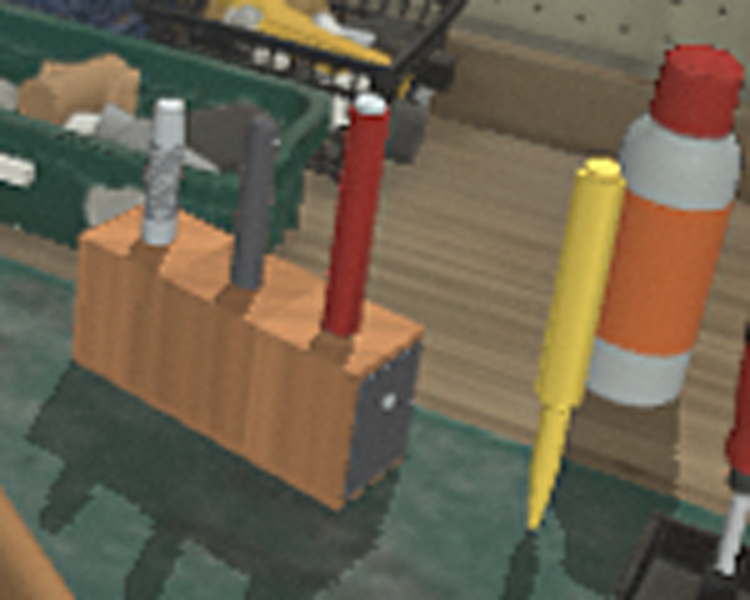

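View pics/cropB.png

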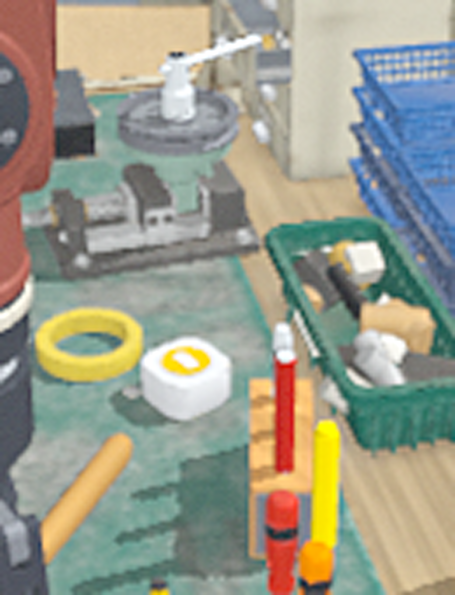

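```bash
cat > h.py <<'E'
import numpy as np,cv2
from station import readout,get_image,get_calibration,robot
def ray(c,u,v):
    K=c["mtx"];T=c["camera_from_world"];d=np.array([(u-K[0,2])/K[0,0],-(v-K[1,2])/K[1,1],-1.]);R=T[:3,:3]
    o=-R.T@T[:3,3];return o,R.T@d
def onz(c,u,v,z):
    o,d=ray(c,u,v);return o+d*(z-o[2])/d[2]
def proj(c,p):
    q=c["camera_from_world"]@np.r_[p,1];K=c["mtx"];return np.array([K[0,2]+K[0,0]*q[0]/-q[2],K[1,2]-K[1,1]*q[1]/-q[2]])
def tri(*cuv):
    A=0;b=0
    for c,u,v in cuv:
        o,d=ray(c,u,v);d=d/np.linalg.norm(d);P=np.eye(3)-np.outer(d,d);A=A+P;b=b+P@o
    return np.linalg.solve(A,b)
E
python3 - <<'E'
from h import *
np.set_printoptions(precision=4,suppress=True)
a=get_calibration("scene");b=get_calibration("side")
print("top",onz(a,344,210.6,.174),onz(b,261.7,236.4,.174),tri((a,344,210.6),(b,261.7,236.4)))
print("sh",onz(a,338.2,256.5,.069),onz(b,261.4,269.3,.069))
print("cp",onz(a,301.8,238,.069),"pp",onz(a,319.3,247,.069))
print("spindle",onz(b,230.6,151.3,.206),"bartip",onz(b,253.7,146.7,.195))
print("can top",onz(a,410,204,.171), "yellow tip",onz(a,377,295,0),"tape",onz(b,233,240,.038))
for u,v in((340,291),(407.5/5+270,458/5+190),(75/5+270,360/5+190)):print("stand",onz(a,u,v,0))
E
```

```text
top [ 0.414  -0.1875  0.174 ] [ 0.4176 -0.1861  0.174 ] [ 0.4175 -0.186   0.173 ]
sh [ 0.4077 -0.1903  0.069 ] [ 0.4173 -0.1911  0.069 ]
cp [ 0.4303 -0.0934  0.069 ] pp [ 0.4186 -0.142   0.069 ]
spindle [0.4291 0.3371 0.206 ] bartip [0.5276 0.391  0.195 ]
can top [ 0.5329 -0.2891  0.171 ] yellow tip [ 0.4218 -0.2789  0.    ] tape [0.3754 0.0143 0.038 ]
stand [ 0.3893 -0.2099  0.    ]
stand [ 0.4343 -0.2188  0.    ]
stand [ 0.4149 -0.0626  0.    ]
```

The red punch at the right-hand end of the stand, with the hexagonal body and flat top, is the drift. The yellow one stands outside the stand. I'll check obstacle heights, then plan an approach.

```bash
cat >> h.py <<'E'
from scipy.spatial.transform import Rotation as Ro
np.set_printoptions(precision=4,suppress=True)
def Rdown(deg):
    a=np.radians(deg);c,s=np.cos(a),np.sin(a);return np.array([[c,s,0],[s,-c,0],[0,0,-1.]])
def plan(p,R,tp,tR,n,f,dec=2):
    rows=[];p=np.array(p,float);R=np.array(R);tp=np.array(tp,float)
    for i in range(n):
        k=n-i
        t=np.round(R.T@((tp-p)/k)*100,dec)
        w=np.round(Ro.from_matrix(R.T@tR).as_rotvec(degrees=True)/k,1)
        p=p+R@t/100;R=R@Ro.from_rotvec(w,degrees=True).as_matrix()
        rows.append([*(t+0).tolist(),*(w+0).tolist(),f])
    for i in range(0,n,5):print(str(rows[i:i+5]).replace(" ",""))
    return p,R
E
python3 - <<'E'
from h import *
a=get_calibration("scene");b=get_calibration("side")
print(tri((a,426,245),(b,261,279)),tri((a,453,256),(b,269,293)),tri((a,388,224),(b,273,256)))
s=readout.observe()
p,R=plan(s["eef_pos"],s["tcp_rot"],[.19,-.46,.30],Rdown(-64),2,5)
p,R=plan(p,R,[.416,-.188,.29],Rdown(-10),10,5)
E
```

```text
[ 0.3759 -0.3517  0.1704] [ 0.3838 -0.3948  0.1615] [ 0.4253 -0.2725  0.1678]
[[-1.4,-1.51,-2.9,0.0,0.0,-3.5,5],[-1.31,-1.6,-2.91,0.0,0.0,-3.5,5]]
[[-1.46,-3.22,0.1,0.0,0.0,-5.4,5],[-1.15,-3.35,0.1,0.0,0.0,-5.4,5],[-0.83,-3.44,0.1,0.0,0.0,-5.4,5],[-0.5,-3.5,0.1,0.0,0.0,-5.4,5],[-0.17,-3.53,0.1,0.0,0.0,-5.4,5]]
[[0.17,-3.53,0.1,0.0,0.0,-5.4,5],[0.5,-3.5,0.11,0.0,0.0,-5.4,5],[0.83,-3.44,0.1,0.0,0.0,-5.4,5],[1.14,-3.34,0.11,0.0,0.0,-5.4,5],[1.46,-3.22,0.1,0.0,0.0,-5.4,5]]
```

{"name": "move_arm", "arguments": {
  "increments": [
    [[-1.4, -1.5, -2.9, 0, 0, -3.5, 5], [-1.3, -1.6, -2.9, 0, 0, -3.5, 5], [-1.5, -3.2, 0.1, 0, 0, -5.4, 5], [-1.2, -3.4, 0.1, 0, 0, -5.4, 5], [-0.8, -3.4, 0.1, 0, 0, -5.4, 5]]
  ]
}}

```text
time: 0.57
eef_pos: [0.258, -0.377, 0.2975]
tcp_rot: [[0.674, -0.739, 0.0], [-0.739, -0.674, -0.0], [0.001, 0.0, -1.0]]
wrist_force: [0.5, 0.3, 0.3]
width: 0.585
```

{"name": "move_arm", "arguments": {
  "increments": [
    [[-0.5, -3.5, 0.1, 0, 0, -5.4, 5], [-0.2, -3.5, 0.1, 0, 0, -5.4, 5], [0.2, -3.5, 0.1, 0, 0, -5.4, 5], [0.5, -3.5, 0.1, 0, 0, -5.4, 5], [0.8, -3.4, 0.1, 0, 0, -5.4, 5]]
  ]
}}

```text
time: 0.98
eef_pos: [0.3704, -0.2413, 0.2922]
tcp_rot: [[0.936, -0.352, 0.0], [-0.352, -0.936, -0.0], [0.0, 0.0, -1.0]]
wrist_force: [1.3, -0.6, 1.1]
width: 0.583
```

{"name": "move_arm", "arguments": {
  "increments": [
    [[1.1, -3.3, 0.1, 0, 0, -5.4, 5], [1.5, -3.2, 0.1, 0, 0, -5.4, 5], [0, 0, 0, 0, 0, 0, 5]]
  ]
}}

```text
time: 1.23
eef_pos: [0.4172, -0.1849, 0.29]
tcp_rot: [[0.986, -0.164, 0.001], [-0.164, -0.986, 0.002], [0.001, -0.002, -1.0]]
wrist_force: [-0.1, 0.3, 0.6]
width: 0.583
```

```bash
python3 - <<'E'
from h import *
s=readout.observe();print(s["time"],s["eef_pos"],s["tcp_rot"],s["qvel"],s["joints"],s["width"])
cv2.imwrite("pics/w1.png",get_image("wrist"));cv2.imwrite("pics/sc1.png",get_image("scene"))
E
```

```text
1.2333 [ 0.4172 -0.1849  0.29  ] [[ 0.9864 -0.1641  0.0009]
 [-0.1641 -0.9864  0.0018]
 [ 0.0006 -0.0019 -1.    ]] [-5.0404 -0.6534 -0.7103  0.2558 -2.275   1.3128] [-33.1698   7.7642 -12.9835  69.2666   0.1112  66.2745] 0.5827649853191538
```

View pics/w1.png

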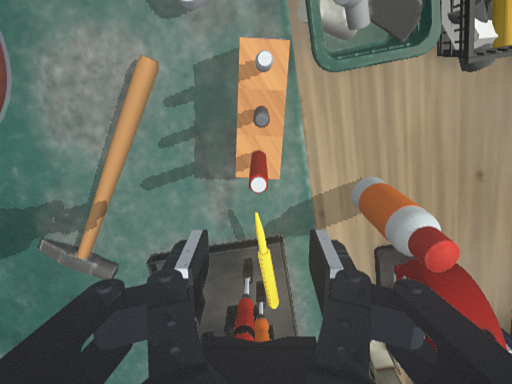

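View pics/sc1.png

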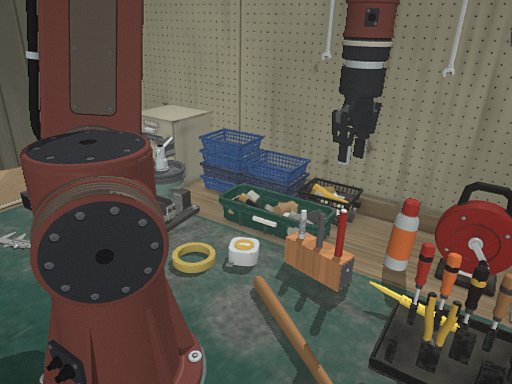

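The wrist view shows the drift's top at (258,185) in the near socket, with the dark punch at (262,116) and the bright one at (264,60). The yellow lookalike has toppled on its own onto the rack; my tool was about 12 cm above it. I'll re-measure now that the arm has settled.

```bash
python3 - <<'E'
from h import *
get_image("side")
s=readout.observe();c=get_calibration("wrist");im=get_image("wrist");print(s["time"],s["eef_pos"],s["tcp_rot"][:,0],s["qvel"].max())
cv2.imwrite("pics/w2.png",im)
hsv=cv2.cvtColor(im,cv2.COLOR_BGR2HSV)
cv2.imwrite("pics/w2c.png",cv2.resize(im[130:205,220:310],None,fx=8,fy=8,interpolation=2))
print(proj(c,[.416,-.188,.174]),proj(c,s["eef_pos"]+[0,0,-.116]))
a=get_calibration("scene");cv2.imwrite("pics/sc2c.png",cv2.resize(get_image("scene")[130:230,130:230],None,fx=6,fy=6,interpolation=2))
E
```

```text
1.3833 [ 0.4146 -0.1889  0.2901] [ 0.9847 -0.1741 -0.0006] 0.02705708445540655
[261.6696 180.5083] [260.1819 181.8133]
```

View pics/w2c.png

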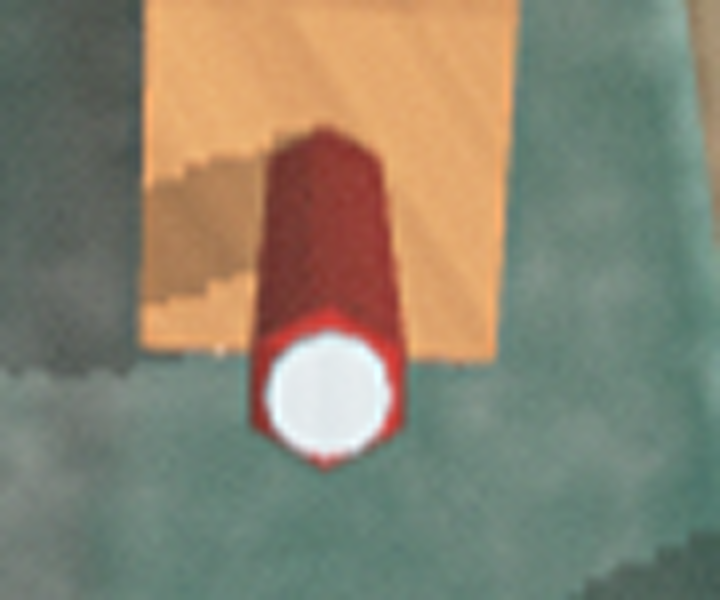

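View pics/sc2c.png

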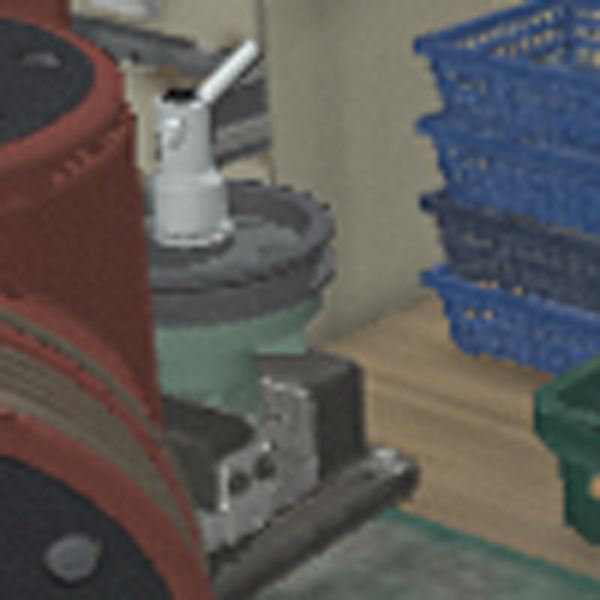

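```bash
python3 - <<'E'
from h import *
c=get_calibration("wrist");s=readout.observe()
print(s["eef_pos"],onz(c,261,179.4,.174))
a=get_calibration("scene");b=get_calibration("side")
print(onz(a,160,146.2,.206),onz(b,230.6,151.3,.206),tri((a,160,146.2),(b,230.6,151.3)))
print(onz(a,171.7,138.3,.195),onz(b,253.7,146.7,.195),tri((a,171.7,138.3),(b,253.7,146.7)))
p,R=plan(s["eef_pos"],s["tcp_rot"],[.416,-.188,.174],Rdown(-10),4,5)
p,R=plan(p,R,[.416,-.188,.156],Rdown(-10),1,5)
E
```

```text
[ 0.4142 -0.1898  0.2902] [ 0.4152 -0.1879  0.174 ]
[0.4236 0.3384 0.206 ] [0.4291 0.3371 0.206 ] [0.4306 0.3459 0.2026]
[0.5233 0.3944 0.195 ] [0.5276 0.391  0.195 ] [0.5299 0.4009 0.1917]
[[0.04,-0.05,2.91,0.0,0.0,0.0,5],[0.04,-0.05,2.9,0.0,0.0,-0.1,5],[0.03,-0.05,2.91,0.0,0.0,0.0,5],[0.04,-0.06,2.9,0.0,0.0,-0.1,5]]
[[0.0,0.0,1.8,0.0,0.0,0.0,5]]
```

{"name": "move_arm", "arguments": {
  "increments": [
    [[0.05, -0.05, 2.9, 0, 0, 0, 5], [0.05, -0.05, 2.9, 0, 0, 0, 5], [0.03, -0.05, 2.9, 0, 0, 0, 5], [0.02, -0.05, 2.9, 0, 0, 0, 5], [0, 0, 2.0, 0, 0, 0, 5]]
  ]
}}

```text
time: 1.9
eef_pos: [0.4149, -0.1879, 0.1522]
tcp_rot: [[0.984, -0.177, -0.002], [-0.177, -0.984, 0.001], [-0.002, -0.001, -1.0]]
wrist_force: [-0.2, 0.8, 1.0]
width: 0.585
```

```bash
python3 - <<'E'
from h import *
get_image("side");s=readout.observe();c=get_calibration("wrist");im=get_image("wrist");print(s["time"],s["eef_pos"],s["tcp_rot"][:,0],s["wrist_force"])
cv2.imwrite("pics/w3.png",im)
E
```

```text
1.95 [ 0.4135 -0.187   0.1495] [ 0.9841 -0.1774 -0.0056] [-1.9154  1.109  -3.9334]
```

View pics/w3.png

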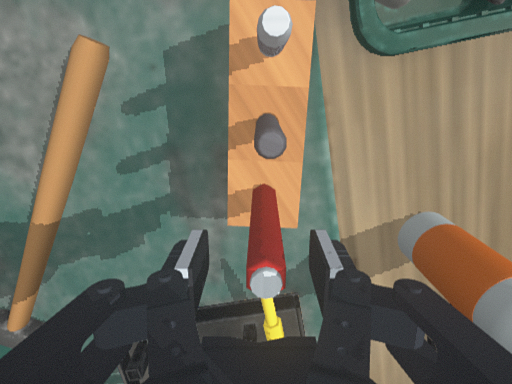

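The drift is centred between the open fingers at (265,283). I'll close on it.

{"name": "move_arm", "arguments": {
  "increments": [
    [[0, 0, 0, 0, 0, 0, 3], [0, 0, 0, 0, 0, 0, 2], [0, 0, 0, 0, 0, 0, 1.2], [0, 0, 0, 0, 0, 0, 1.2], [0, 0, 0, 0, 0, 0, 1.2]]
  ],
  "newtons": 100
}}

```text
time: 2.42
eef_pos: [0.4172, -0.1882, 0.1559]
tcp_rot: [[0.985, -0.175, 0.002], [-0.175, -0.985, -0.002], [0.002, 0.002, -1.0]]
wrist_force: [-0.8, -0.3, 6.5]
width: 0.163
```

{"name": "move_arm", "arguments": {
  "increments": [
    [[0, 0, 0, 0, 0, 0, 1], [0, 0, 0, 0, 0, 0, 1], [0, 0, -0.5, 0, 0, 0, 1]]
  ]
}}

```text
time: 2.67
eef_pos: [0.4166, -0.1876, 0.16]
tcp_rot: [[0.985, -0.175, 0.001], [-0.175, -0.985, -0.0], [0.001, 0.0, -1.0]]
wrist_force: [-0.0, 0.4, -2.4]
width: 0.159
```

```bash
python3 - <<'E'
from h import *
s=readout.observe();print(s["eef_pos"],s["width"],s["wrist_force"])
p,R=plan(s["eef_pos"],s["tcp_rot"],[.416,-.188,.33],Rdown(-10),5,1)
p,R=plan(p,R,[.385,.28,.33],Rdown(90),15,1)
E
```

```text
[ 0.4166 -0.1876  0.16  ] 0.15927975390651103 [-0.0178  0.4491 -2.3711]
[[-0.01,0.01,-3.4,0.0,0.0,0.0,1],[-0.01,0.01,-3.4,0.0,0.0,0.0,1],[-0.01,0.01,-3.4,0.0,0.0,0.0,1],[-0.01,0.01,-3.4,0.0,0.0,0.0,1],[0.0,0.02,-3.4,0.0,0.0,-0.1,1]]
[[-0.74,-3.04,0.0,0.0,0.0,-6.7,1],[-0.38,-3.1,0.0,0.0,0.0,-6.7,1],[-0.02,-3.13,0.0,0.0,0.0,-6.7,1],[0.35,-3.11,0.0,0.0,0.0,-6.7,1],[0.71,-3.05,0.0,0.0,0.0,-6.7,1]]
[[1.06,-2.94,0.0,0.0,0.0,-6.6,1],[1.39,-2.8,0.0,0.0,0.0,-6.7,1],[1.7,-2.62,0.0,0.0,0.0,-6.6,1],[1.99,-2.41,0.0,0.0,0.0,-6.7,1],[2.26,-2.16,0.0,0.0,0.0,-6.6,1]]
[[2.49,-1.89,-0.01,0.0,0.0,-6.7,1],[2.7,-1.58,0.0,0.0,0.0,-6.6,1],[2.86,-1.26,-0.01,0.0,0.0,-6.7,1],[2.99,-0.92,0.0,0.0,0.0,-6.6,1],[3.08,-0.56,-0.01,0.0,0.0,-6.7,1]]
```

{"name": "move_arm", "arguments": {
  "increments": [
    [[0, 0, -3.4, 0, 0, 0, 1], [0, 0, -3.4, 0, 0, 0, 1], [0, 0, -3.4, 0, 0, 0, 1], [0, 0, -3.4, 0, 0, 0, 1], [0, 0, -3.4, 0, 0, 0, 1]]
  ],
  "newtons": 110
}}

```text
time: 3.08
eef_pos: [0.4162, -0.1871, 0.332]
tcp_rot: [[0.985, -0.174, 0.001], [-0.174, -0.985, -0.001], [0.001, 0.0, -1.0]]
wrist_force: [1.7, -0.6, -1.1]
width: 0.157
```

```bash
python3 - <<'E'
from h import *
s=readout.observe();print(s["time"],s["eef_pos"],s["wrist_force"],s["width"])
cv2.imwrite("pics/w4.png",get_image("wrist"))
im=get_image("scene");cv2.imwrite("pics/sc4.png",cv2.resize(im[90:330,230:450],None,fx=2.5,fy=2.5))
E
```

```text
3.0833 [ 0.4162 -0.1871  0.332 ] [ 1.6915 -0.5582 -1.0548] 0.15737674438663227
```

View pics/w4.png

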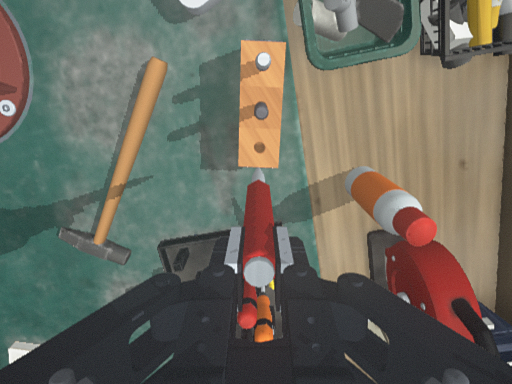

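View pics/sc4.png

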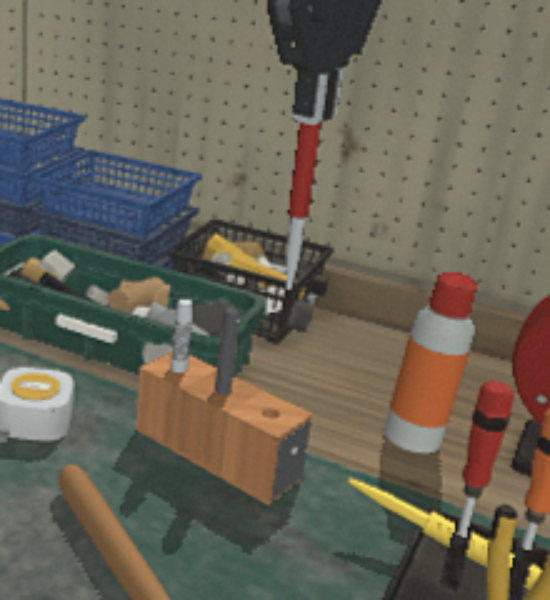

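The drift is held and clear of the stand: its top is at (259,270), the socket is empty at (259,148), and the other punches are unmoved. Now the transit.

{"name": "move_arm", "arguments": {
  "increments": [
    [[-0.7, -3.0, 0, 0, 0, -6.7, 1], [-0.4, -3.1, 0, 0, 0, -6.7, 1], [0, -3.1, 0, 0, 0, -6.7, 1], [0.3, -3.1, 0, 0, 0, -6.7, 1], [0.7, -3.0, 0, 0, 0, -6.7, 1]]
  ]
}}

```text
time: 3.6
eef_pos: [0.4057, -0.0313, 0.3293]
tcp_rot: [[0.915, 0.403, -0.0], [0.403, -0.915, 0.0], [0.0, -0.0, -1.0]]
wrist_force: [0.7, 0.0, -1.3]
width: 0.157
```

{"name": "move_arm", "arguments": {
  "increments": [
    [[1.1, -2.9, 0, 0, 0, -6.7, 1], [1.4, -2.8, 0, 0, 0, -6.7, 1], [1.7, -2.6, 0, 0, 0, -6.7, 1], [2.0, -2.4, 0, 0, 0, -6.7, 1], [2.3, -2.2, 0, 0, 0, -6.7, 1]]
  ]
}}

```text
time: 4.02
eef_pos: [0.3962, 0.1249, 0.3294]
tcp_rot: [[0.541, 0.841, 0.0], [0.841, -0.541, 0.0], [0.0, 0.0, -1.0]]
wrist_force: [1.5, -0.4, -1.2]
width: 0.158
```

{"name": "move_arm", "arguments": {
  "increments": [
    [[2.5, -1.9, 0, 0, 0, -6.7, 1], [2.7, -1.6, 0, 0, 0, -6.7, 1], [2.9, -1.3, 0, 0, 0, -6.7, 1], [3.0, -0.9, 0, 0, 0, -6.7, 1], [3.0, -0.6, 0, 0, 0, -6.2, 1]]
  ]
}}

```text
time: 4.43
eef_pos: [0.3843, 0.2811, 0.3293]
tcp_rot: [[-0.005, 1.0, 0.0], [1.0, 0.005, 0.0], [0.0, 0.0, -1.0]]
wrist_force: [0.6, 0.3, -1.5]
width: 0.163
```

{"name": "move_arm", "arguments": {
  "increments": [
    [[0, 0, 0, 0, 0, 0, 1], [0, 0, 0, 0, 0, 0, 1]]
  ]
}}

```text
time: 4.6
eef_pos: [0.3842, 0.2806, 0.3289]
tcp_rot: [[-0.002, 1.0, -0.001], [1.0, 0.002, -0.0], [-0.0, -0.001, -1.0]]
wrist_force: [0.1, -0.3, -2.7]
width: 0.161
```

```bash
python3 - <<'E'
from h import *
s=readout.observe();c=get_calibration("wrist");im=get_image("wrist");print(s["time"],s["eef_pos"],s["tcp_rot"][:,0],s["joints"],s["qvel"],s["width"])
np.savez("w5.npz",**c);cv2.imwrite("pics/w5.png",im)
cv2.imwrite("pics/side5.png",get_image("side"))
E
```

```text
4.6 [0.3842 0.2806 0.3289] [-0.0018  1.     -0.0004] [27.3214  9.306  -5.351  75.3877 -0.0002 27.2191] [-2.4644 -1.167  -1.0316  0.2323 -0.5367  0.7801] 0.1609164387449424
```

View pics/w5.png

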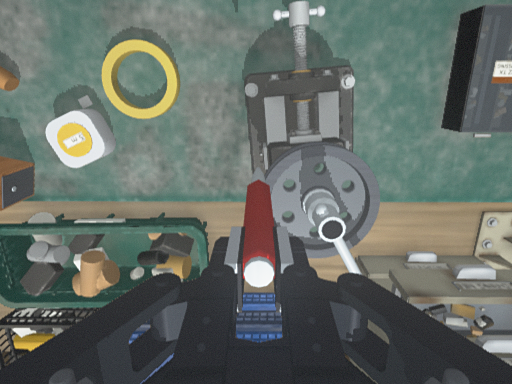

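The wrist view (image up is −x, right is +y) shows the pulley centred near (322,200), with holes at (318,169), (289,184), (288,217) and (348,186). The spanner top is at (332,229). I'll enlarge it.

```bash
python3 - <<'E'
from h import *
im=cv2.imread("pics/w5.png");cv2.imwrite("pics/w5c.png",cv2.resize(im[125:275,235:385],None,fx=4,fy=4,interpolation=2))
c=np.load("w5.npz")
for z in(.135,.206,.195):print(z,onz(c,332,229,z))
for u,v in((318,169),(289,184),(288,217),(348,186)):print(onz(c,u,v,.135))
E
```

```text
0.135 [0.4619 0.3641 0.135 ]
0.206 [0.4282 0.3458 0.206 ]
0.195 [0.4334 0.3487 0.195 ]
[0.3913 0.3441 0.135 ]
[0.4083 0.3135 0.135 ]
[0.4472 0.3135 0.135 ]
[0.4104 0.3779 0.135 ]
```

View pics/w5c.png

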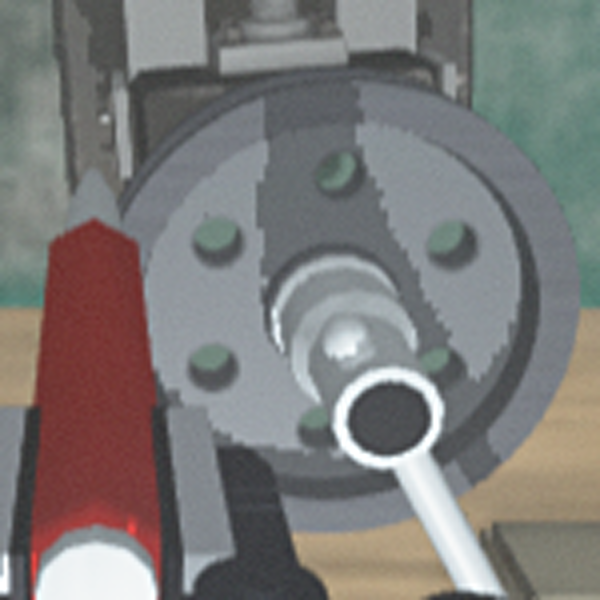

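```bash
python3 - <<'E'
from h import *
from scipy.optimize import least_squares
im=cv2.imread("pics/w5.png");cv2.imwrite("pics/w5d.png",cv2.resize(im[150:190,300:340],None,fx=15,fy=15,interpolation=2))
c=np.load("w5.npz")
q=[(340,172),(218,241),(213,367),(452,243)]
P=np.array([onz(c,u/4+235,v/4+125,.135)[:2] for u,v in q]);print(P)
k=np.array([3,4,5,2])
f=lambda x:(P-np.c_[x[0]+.037*np.cos(x[2]+k*np.pi/3),x[1]+.037*np.sin(x[2]+k*np.pi/3)]).ravel()
r=least_squares(f,[.43,.346,0]);print(r.x[:2],np.degrees(r.x[2]),r.fun*1000, r.x[:2]-.037*np.r_[np.cos(r.x[2]),np.sin(r.x[2])])
E
```

```text
[[0.3902 0.3462]
 [0.4097 0.314 ]
 [0.4469 0.3138]
 [0.4101 0.3779]]
[0.4281 0.3459] -0.1923891806117128 [-0.9042  0.0954  0.1605  0.0826  0.346  -0.0487  0.3977 -0.1292] [0.3911 0.3461]
```

View pics/w5d.png

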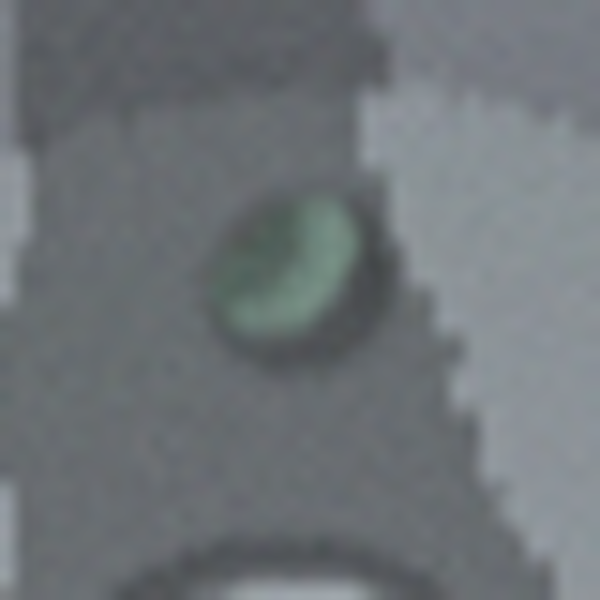

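```bash
python3 - <<'E'
from h import *
from scipy.optimize import least_squares
c=np.load("w5.npz");ax=np.array([.4281,.3459])
P=np.array([onz(c,u/15+300,v/15+150,.118)[:2] for u,v in((250,292),(282,278),(302,250),(305,215))]);print(P)
f=lambda x:np.hypot(*(P-(ax-.037*np.r_[np.cos(x[0]),np.sin(x[0])])).T)-.0065
r=least_squares(f,[0.]);print(r.x,r.fun*1000,ax-.037*np.r_[np.cos(r.x[0]),np.sin(r.x[0])])
r=least_squares(lambda h:np.hypot(*(P-h).T)-.0065,[.39,.34]);print(r.x,r.fun*1000)
print(onz(c,328.2-.0,153.,.135))
E
```

```text
[[0.3963 0.3459]
 [0.3952 0.3483]
 [0.393  0.3497]
 [0.3903 0.3497]]
[0.0738] [-0.7372 -0.0316  0.2296  0.1123] [0.3912 0.3432]
[0.3905 0.3435] [-0.2405  0.208   0.1846 -0.2259]
[0.3739 0.3539 0.135 ]
```

```bash
python3 - <<'E'
from h import *
c=np.load("w5.npz");p=np.array([.3842,.2806,.3289])
for dz in(.02,-.085,-.119,-.145,-.149,-.153):print(dz,proj(c,p+[0,0,dz]))
im=cv2.imread("pics/w5.png");cv2.imwrite("pics/w5e.png",cv2.resize(im[155:295,225:295],None,fx=4,fy=4,interpolation=2))
im=cv2.imread("pics/side5.png");cv2.imwrite("pics/s5e.png",cv2.resize(im[60:240,140:320],None,fx=3.3,fy=3.3,interpolation=2))
E
```

```text
0.02 [259.2905 281.1347]
-0.085 [259.0118 196.5042]
-0.119 [258.9672 182.9604]
-0.145 [258.9399 174.6691]
-0.149 [258.9362 173.5191]
-0.153 [258.9325 172.3988]
```

View pics/w5e.png

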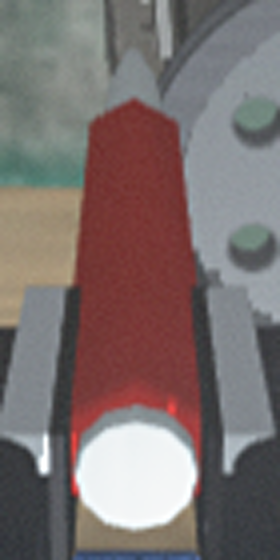

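View pics/s5e.png

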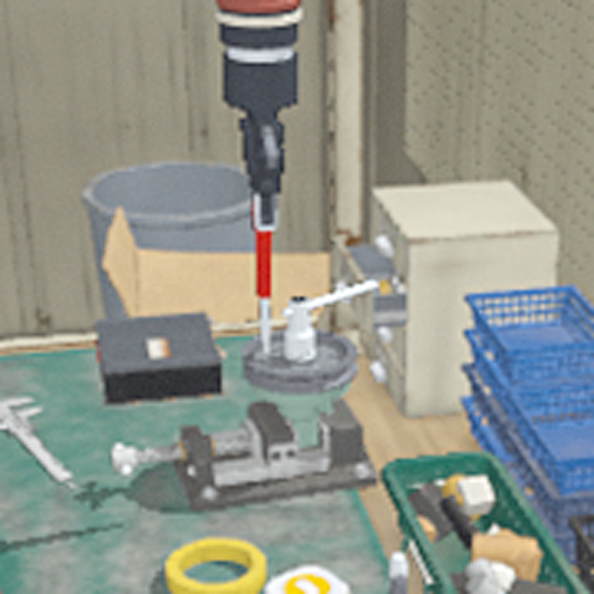

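```bash
python3 - <<'E'
from h import *
b=get_calibration("side");c=get_calibration("wrist");s=readout.observe();p=s["eef_pos"];print(s["time"],p,s["tcp_rot"])
side=get_image("side");im=get_image("wrist");sc=get_image("scene")
for dz in(-.02,-.085,-.119,-.149,-.157):print(dz,proj(b,p+[0,0,dz]),proj(c,p+[0,0,dz]))
cv2.imwrite("pics/s6.png",cv2.resize(side[120:180,200:250],None,fx=12,fy=10,interpolation=2))
hsv=cv2.cvtColor(side,cv2.COLOR_BGR2HSV)
for v in range(128,174,3):
    h=hsv[v,205:235];m=((h[:,0]<8)|(h[:,0]>172))&(h[:,1]>150);u=np.where(m)[0]+205
    print(v,u.mean() if len(u) else None,len(u), side[v,213:228].max(1).tolist() if v>148 else "")
cv2.imwrite("pics/sc6.png",sc)
E
```

```text
4.7 [0.3847 0.279  0.3291] [[ 0.0017  1.     -0.0004]
 [ 1.     -0.0017 -0.0006]
 [-0.0006 -0.0004 -1.    ]]
-0.02 [220.2069 130.4005] [259.0817 237.0278]
-0.085 [220.7433 148.2997] [258.9822 196.5202]
-0.119 [221.0154 157.3777] [258.9489 182.9634]
-0.149 [221.2508 165.2318] [258.9257 173.5126]
-0.157 [221.3128 167.3021] [258.9202 171.2986]
128 None 0 
131 219.5 4 
134 219.5 4 
137 219.5 4 
140 219.5 4 
143 219.5 4 
146 219.5 4 
149 219.5 4 [217, 218, 218, 223, 193, 179, 201, 199, 197, 167, 200, 221, 219, 216, 220]
152 None 0 [222, 219, 217, 218, 225, 168, 206, 235, 185, 197, 223, 218, 218, 220, 206]
155 None 0 [219, 218, 219, 219, 223, 224, 218, 226, 204, 206, 223, 219, 215, 223, 223]
158 None 0 [208, 215, 219, 220, 219, 197, 208, 225, 217, 206, 207, 207, 191, 177, 187]
161 None 0 [166, 162, 164, 159, 168, 144, 198, 226, 205, 163, 142, 143, 132, 192, 220]
164 None 0 [156, 152, 154, 151, 148, 139, 162, 217, 199, 163, 168, 172, 163, 190, 212]
167 None 0 [150, 144, 122, 118, 157, 176, 172, 180, 168, 161, 164, 165, 137, 172, 204]
170 None 0 [137, 114, 131, 148, 154, 155, 143, 139, 136, 128, 125, 120, 121, 124, 118]
173 None 0 [139, 117, 115, 112, 118, 116, 114, 120, 120, 120, 131, 141, 148, 148, 151]
```

View pics/s6.png

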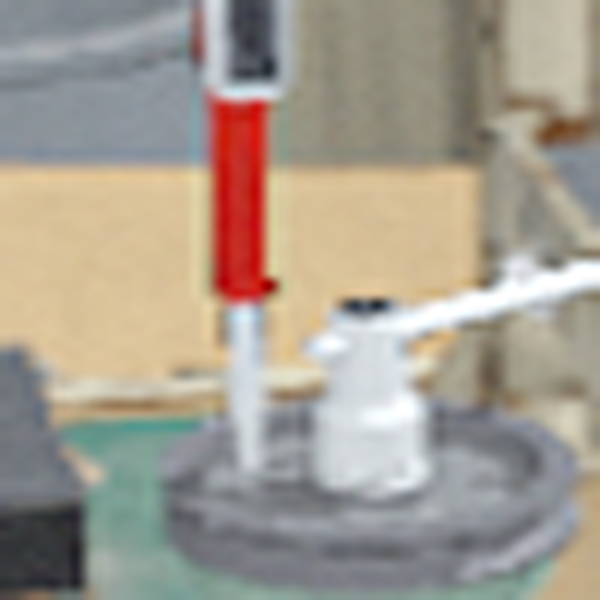

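View pics/sc6.png

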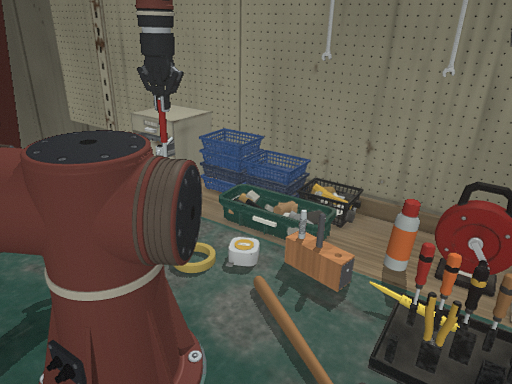

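The drift sits about 6 mm deeper in the grip than planned, with its tip about 156 mm below the TCP and nearly upright. In the wrist view the tip is at (258,167.5) and the wanted hole at (319,168). I'll move so the tip is just above the pulley hole, then check.

{"name": "move_arm", "arguments": {
  "increments": [
    [[1.6, 0.2, 0.5, 0, 0, 0, 1], [1.6, 0.3, 0.6, 0, 0, 0, 1], [1.6, 0.3, 0.6, 0, 0, 0, 1], [1.6, 0.2, 0.6, 0, 0, 0, 1], [0, 0, 0, 0, 0, 0, 1]]
  ]
}}

```text
time: 5.27
eef_pos: [0.3953, 0.3444, 0.3051]
tcp_rot: [[0.001, 1.0, -0.001], [1.0, -0.001, 0.0], [0.0, -0.001, -1.0]]
wrist_force: [-1.5, -0.6, -1.7]
width: 0.159
```

{"name": "move_arm", "arguments": {
  "increments": [
    [[0, 0, 0, 0, 0, 0, 1], [0, 0, 0, 0, 0, 0, 1]]
  ]
}}

```text
time: 5.43
eef_pos: [0.3951, 0.3426, 0.3065]
tcp_rot: [[0.002, 1.0, -0.0], [1.0, -0.002, -0.0], [-0.0, -0.0, -1.0]]
wrist_force: [-0.4, -0.6, -1.9]
width: 0.16
```

```bash
python3 - <<'E'
from h import *
s=readout.observe();c=get_calibration("wrist");im=get_image("wrist");print(s["time"],s["eef_pos"],s["tcp_rot"][:,0],abs(s["qvel"]).max())
np.savez("w7.npz",**c);cv2.imwrite("pics/w7.png",im)
cv2.imwrite("pics/w7c.png",cv2.resize(im[125:225,210:310],None,fx=6,fy=6,interpolation=2))
side=get_image("side");cv2.imwrite("pics/s7.png",cv2.resize(side[120:180,200:250],None,fx=12,fy=10,interpolation=2))
E
```

```text
5.4333 [0.3951 0.3426 0.3065] [ 0.0017  1.     -0.0004] 0.536008295985064
```

View pics/w7c.png

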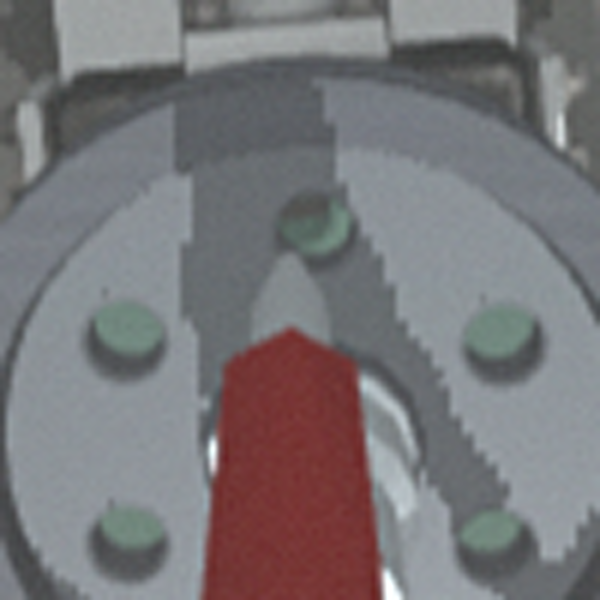

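View pics/s7.png

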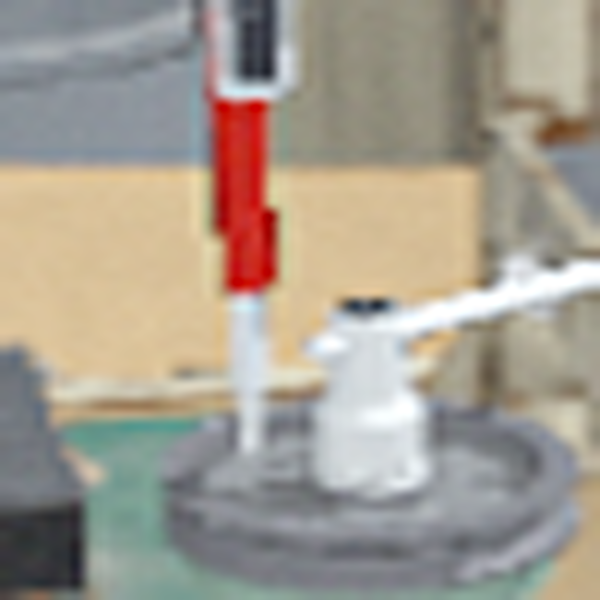

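```bash
python3 - <<'E'
from h import *
from scipy.optimize import least_squares
c=np.load("w7.npz")
q=[(317,227),(127,337),(502,341),(130,540),(494,544)]
P=np.array([onz(c,u/6+210,v/6+125,.135)[:2] for u,v in q])
k=np.array([3,4,2,5,1])
f=lambda x:(P-np.c_[x[0]+.037*np.cos(x[2]+k*np.pi/3),x[1]+.037*np.sin(x[2]+k*np.pi/3)]).ravel()
r=least_squares(f,[.43,.346,0]);print(r.x[:2],r.x[2],r.fun*1000, r.x[:2]-.037*np.r_[np.cos(r.x[2]),np.sin(r.x[2])])
print("tip",[onz(c,291/6+210,252/6+125,z) for z in(.1485,.1505,.153)])
b=get_calibration("side");print("side tip",onz(b,220.8,165.5,.1505), "side hole", proj(b,[.391,.346,.135]))
cv2.imwrite("pics/w7d.png",cv2.resize(cv2.imread("pics/w7.png")[152:182,247:277],None,fx=20,fy=20,interpolation=2))
E
```

```text
[0.428 0.346] -0.012738254925519775 [-0.7173  0.0645  0.17    0.3299  0.1663 -0.4667  0.1685  0.3004  0.2125
 -0.2281] [0.391  0.3465]
tip [array([0.3912, 0.3422, 0.1485]), array([0.3907, 0.3422, 0.1505]), array([0.3901, 0.3422, 0.153 ])]
side tip [0.3925 0.3427 0.1505] side hole [220.3795 168.9989]
```

View pics/w7d.png

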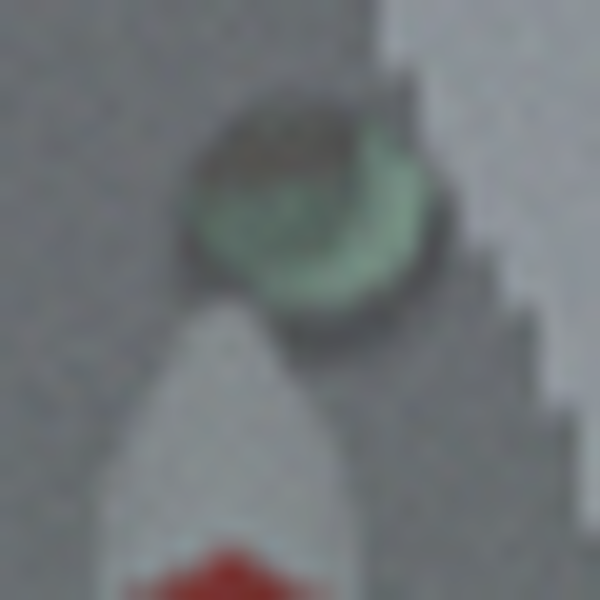

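```bash
python3 - <<'E'
from h import *
from scipy.optimize import least_squares
c=np.load("w7.npz")
P=np.array([onz(c,u/20+247,v/20+152,.118)[:2] for u,v in((265,268),(295,262),(325,245),(345,205),(355,150))])
r=least_squares(lambda h:np.hypot(*(P-h).T)-.0065,[.39,.34]);print(r.x,r.fun*1000)
for z in (.145,.15,.155):print(onz(c,232/20+247,300/20+152,z))
E
```

```text
[0.3911 0.3424] [-0.2489  0.0624  0.2957 -0.0686 -0.1118]
[0.3921 0.3423 0.145 ]
[0.3908 0.3423 0.15  ]
[0.3895 0.3423 0.155 ]
```

Housing hole ≈ (0.391, 0.343), pulley hole ≈ (0.391, 0.3465), tip ≈ (0.391, 0.3423). The drift leans about 1.2° with its tip towards −x. I'll straighten it and shift +1 mm in y.

{"name": "move_arm", "arguments": {
  "increments": [
    [[0.1, -0.33, 0, -1.2, 0, 0, 1], [0, 0, 0, 0, 0, 0, 1], [0, 0, 0, 0, 0, 0, 1]]
  ]
}}

```text
time: 5.78
eef_pos: [0.3912, 0.3443, 0.3067]
tcp_rot: [[0.001, 1.0, 0.022], [1.0, -0.001, 0.0], [0.0, 0.022, -1.0]]
wrist_force: [-0.3, 0.4, -1.3]
width: 0.162
```

```bash
python3 - <<'E'
from h import *
s=readout.observe();c=get_calibration("wrist");im=get_image("wrist");p=s["eef_pos"];print(s["time"],p,s["tcp_rot"],abs(s["qvel"]).max())
np.savez("w8.npz",**c)
cv2.imwrite("pics/w8c.png",cv2.resize(im[150:190,240:280],None,fx=15,fy=15,interpolation=2))
side=get_image("side");cv2.imwrite("pics/s8.png",cv2.resize(side[120:180,200:250],None,fx=12,fy=10,interpolation=2))
E
```

```text
5.7833 [0.3912 0.3443 0.3067] [[ 0.0006  0.9998  0.0217]
 [ 1.     -0.0006  0.0004]
 [ 0.0004  0.0217 -0.9998]] 0.7686428429867995
```

View pics/w8c.png

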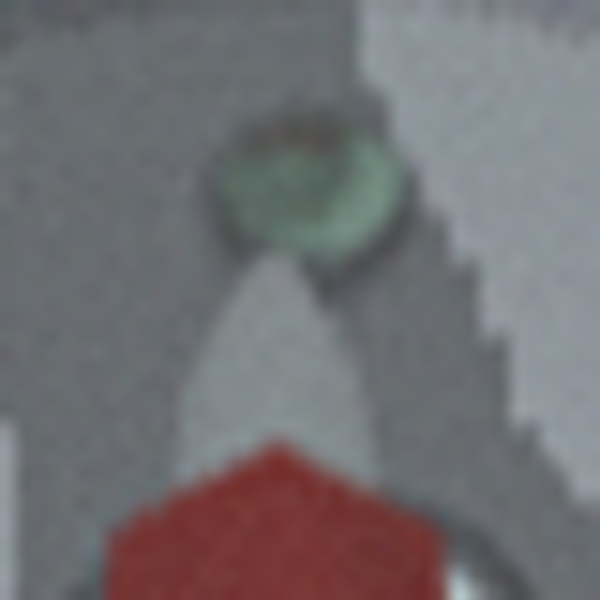

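View pics/s8.png

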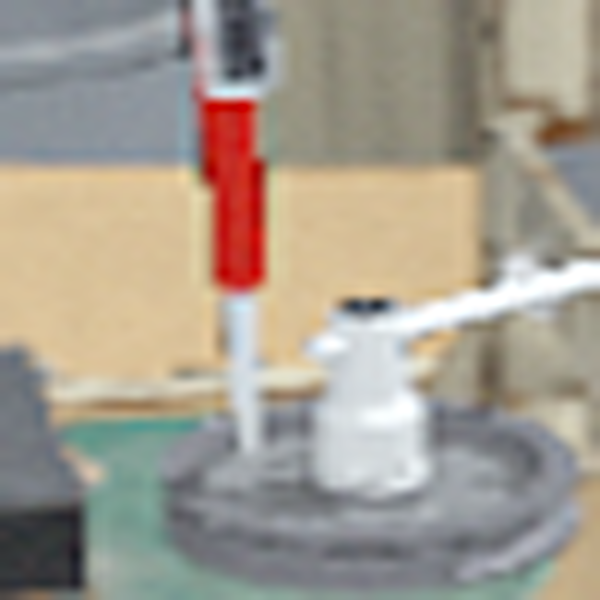

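{"name": "move_arm", "arguments": {
  "increments": [
    [[0, 0.16, 0.4, 0.6, 0, 0, 1], [0, 0, 0.6, 0, 0, 0, 1], [0, 0, 0.6, 0, 0, 0, 1], [0, 0, 0.6, 0, 0, 0, 1], [0, 0, 0.6, 0, 0, 0, 1]]
  ],
  "newtons": 120
}}

```text
time: 6.3
eef_pos: [0.3935, 0.3443, 0.2773]
tcp_rot: [[0.001, 1.0, 0.01], [1.0, -0.001, -0.0], [-0.0, 0.01, -1.0]]
wrist_force: [-0.3, -0.1, -1.8]
width: 0.157
```

```bash
python3 - <<'E'
from h import *
s=readout.observe();im=get_image("wrist");p=s["eef_pos"];print(s["time"],p,s["wrist_force"],s["wrist_torque"])
cv2.imwrite("pics/w9c.png",cv2.resize(im[130:230,210:310],None,fx=6,fy=6,interpolation=2))
E
```

```text
6.3 [0.3935 0.3443 0.2773] [-0.3263 -0.0839 -1.7762] [ 0.0052  0.0246 -0.0194]
```

View pics/w9c.png

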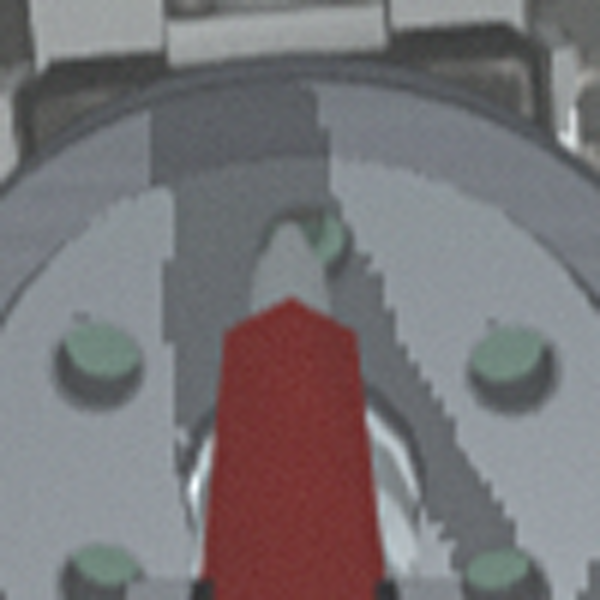

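The tip is in the pulley hole with no contact force. I'll continue down.

{"name": "move_arm", "arguments": {
  "increments": [
    [[0, 0, 0.4, 0, 0, 0, 1], [0, 0, 0.4, 0, 0, 0, 1], [0, 0, 0.4, 0, 0, 0, 1], [0, 0, 0.4, 0, 0, 0, 1], [0, 0, 0, 0, 0, 0, 1]]
  ]
}}

```text
time: 6.77
eef_pos: [0.3937, 0.3446, 0.2617]
tcp_rot: [[0.001, 1.0, 0.01], [1.0, -0.001, 0.0], [0.0, 0.01, -1.0]]
wrist_force: [0.4, 0.6, -2.3]
width: 0.16
```

{"name": "move_arm", "arguments": {
  "increments": [
    [[0, 0, 0.4, 0, 0, 0, 1], [0, 0, 0.4, 0, 0, 0, 1], [0, 0, 0.4, 0, 0, 0, 1], [0, 0, 0.4, 0, 0, 0, 1], [0, 0, 0, 0, 0, 0, 1]]
  ]
}}

```text
time: 7.18
eef_pos: [0.3937, 0.3443, 0.2454]
tcp_rot: [[0.001, 1.0, 0.01], [1.0, -0.001, -0.001], [-0.001, 0.01, -1.0]]
wrist_force: [0.1, 1.3, -2.7]
width: 0.158
```

```bash
python3 - <<'E'
from h import *
s=readout.observe();im=get_image("wrist");p=s["eef_pos"];print(s["time"],p,s["wrist_force"],s["wrist_torque"])
cv2.imwrite("pics/w10c.png",cv2.resize(im[130:300,180:350],None,fx=3.5,fy=3.5,interpolation=2))
side=get_image("side");cv2.imwrite("pics/s10.png",cv2.resize(side[120:180,200:250],None,fx=12,fy=10,interpolation=2))
E
```

```text
7.1833 [0.3937 0.3443 0.2454] [ 0.0895  1.274  -2.7078] [ 0.4513 -0.0604  0.0212]
```

View pics/w10c.png

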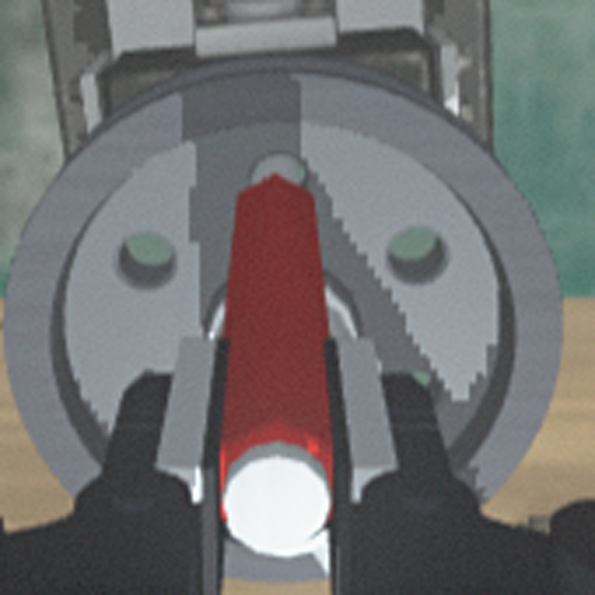

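View pics/s10.png

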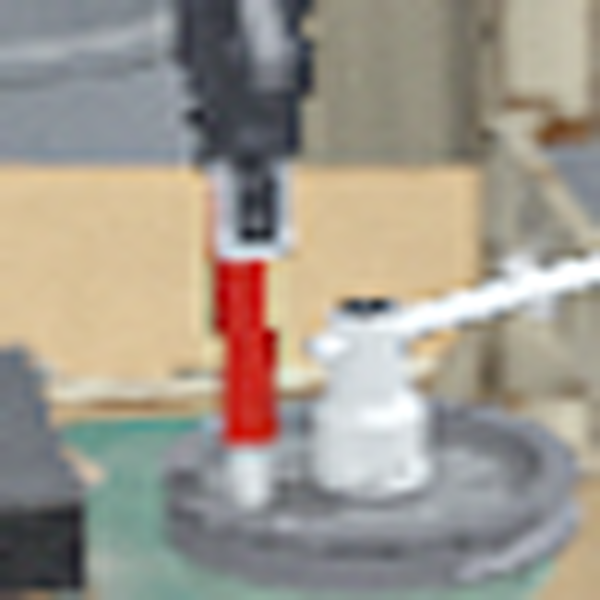

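{"name": "move_arm", "arguments": {
  "increments": [
    [[0, 0, 0.4, 0, 0, 0, 1], [0, 0, 0.4, 0, 0, 0, 1], [0, 0, 0.4, 0, 0, 0, 1], [0, 0, 0.2, 0, 0, 0, 1], [0, 0, 0.1, 0, 0, 0, 1]]
  ]
}}

```text
time: 7.7
eef_pos: [0.394, 0.3443, 0.2309]
tcp_rot: [[0.001, 1.0, 0.01], [1.0, -0.001, -0.0], [-0.0, 0.01, -1.0]]
wrist_force: [0.7, -0.1, -0.9]
width: 0.156
```

{"name": "move_arm", "arguments": {
  "increments": [
    [[0, 0, 0.2, 0, 0, 0, 1], [0, 0, 0.2, 0, 0, 0, 1], [0, 0, 0.2, 0, 0, 0, 1], [0, 0, 0.1, 0, 0, 0, 1]]
  ]
}}

```text
time: 8.03
eef_pos: [0.3941, 0.3444, 0.224]
tcp_rot: [[0.001, 1.0, 0.01], [1.0, -0.001, -0.0], [-0.0, 0.01, -1.0]]
wrist_force: [-0.6, -0.0, 0.2]
width: 0.16
```

{"name": "move_arm", "arguments": {
  "increments": [
    [[0, 0, 0.1, 0, 0, 0, 1], [0, 0, 0.1, 0, 0, 0, 1], [0, 0, 0.1, 0, 0, 0, 1], [0, 0, 0, 0, 0, 0, 1]]
  ]
}}

```text
time: 8.37
eef_pos: [0.3947, 0.3447, 0.223]
tcp_rot: [[0.001, 1.0, 0.013], [1.0, -0.001, 0.001], [0.001, 0.013, -1.0]]
wrist_force: [-3.0, -2.1, 14.7]
width: 0.16
```

```bash
python3 - <<'E'
from h import *
s=readout.observe();im=get_image("wrist");p=s["eef_pos"];print(s["time"],p,s["wrist_force"],s["wrist_torque"])
cv2.imwrite("pics/w11c.png",cv2.resize(im[130:300,180:350],None,fx=3.5,fy=3.5,interpolation=2))
side=get_image("side");cv2.imwrite("pics/s11.png",cv2.resize(side[120:180,200:250],None,fx=12,fy=10,interpolation=2))
E
```

```text
8.3667 [0.3947 0.3447 0.223 ] [-2.9944 -2.0687 14.6627] [-0.7274  0.7915 -0.0534]
```

View pics/w11c.png

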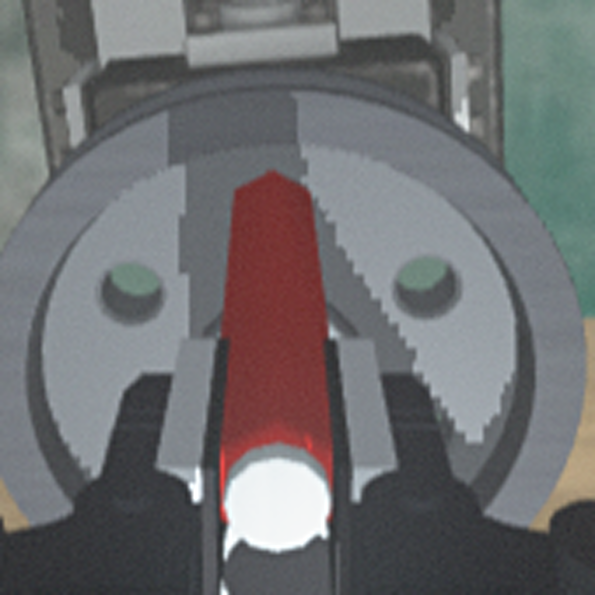

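View pics/s11.png

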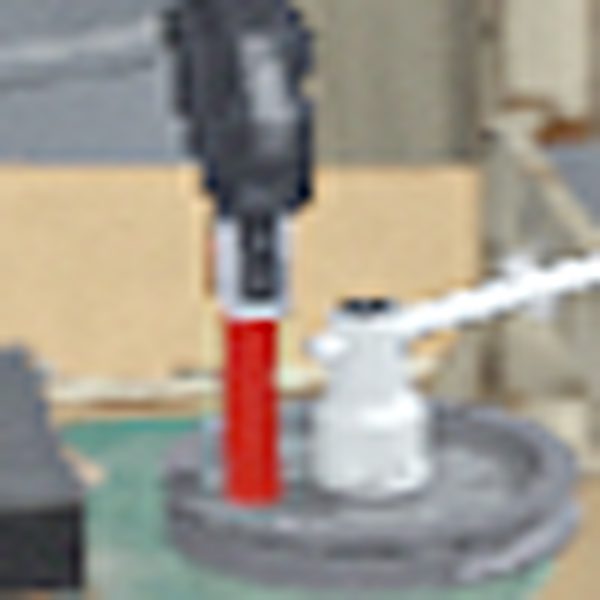

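The shoulder is seated on the web with 15 N contact at the expected height. I'll release it and rise.

{"name": "move_arm", "arguments": {
  "increments": [
    [[0, 0, -0.1, 0, 0, 0, 1], [0, 0, 0, 0, 0, 0, 2.5], [0, 0, 0, 0, 0, 0, 3.5], [0, 0, 0, 0, 0, 0, 3.5], [0, 0, 0, 0, 0, 0, 3.5]]
  ],
  "newtons": 60
}}

```text
time: 8.88
eef_pos: [0.3942, 0.3445, 0.2222]
tcp_rot: [[0.001, 1.0, 0.01], [1.0, -0.001, -0.0], [-0.0, 0.01, -1.0]]
wrist_force: [0.0, 0.8, 0.8]
width: 0.412
```

{"name": "move_arm", "arguments": {
  "increments": [
    [[0, 0, -1.5, 0, 0, 0, 3.5], [0, 0, -3.0, 0, 0, 0, 3.5], [0, 0, -3.0, -0.6, 0, 0, 3.5], [0, 0, -3.0, 0, 0, 0, 3.5], [0, 0, 0, 0, 0, 0, 3.5]]
  ]
}}

```text
time: 9.3
eef_pos: [0.3943, 0.3456, 0.3327]
tcp_rot: [[0.001, 1.0, 0.028], [1.0, -0.001, 0.004], [0.004, 0.028, -1.0]]
wrist_force: [1.2, 0.1, 0.4]
width: 0.41
```

```bash
python3 - <<'E'
from h import *
s=readout.observe();c=get_calibration("wrist");im=get_image("wrist");p=s["eef_pos"];print(s["time"],p,s["tcp_rot"],s["wrist_force"],s["joints"])
np.savez("w12.npz",**c);cv2.imwrite("pics/w12.png",im)
side=get_image("side");cv2.imwrite("pics/s12.png",cv2.resize(side[120:180,200:270],None,fx=10,fy=10,interpolation=2))
E
```

```text
9.3 [0.3943 0.3456 0.3327] [[ 0.0006  0.9996  0.0275]
 [ 1.     -0.0007  0.0043]
 [ 0.0044  0.0275 -0.9996]] [1.1505 0.0952 0.3638] [33.6443 13.594   0.5918 75.5479 -0.6662 33.6729]
```

View pics/w12.png

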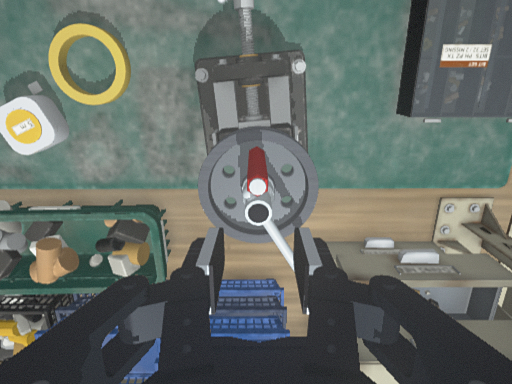

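View pics/s12.png

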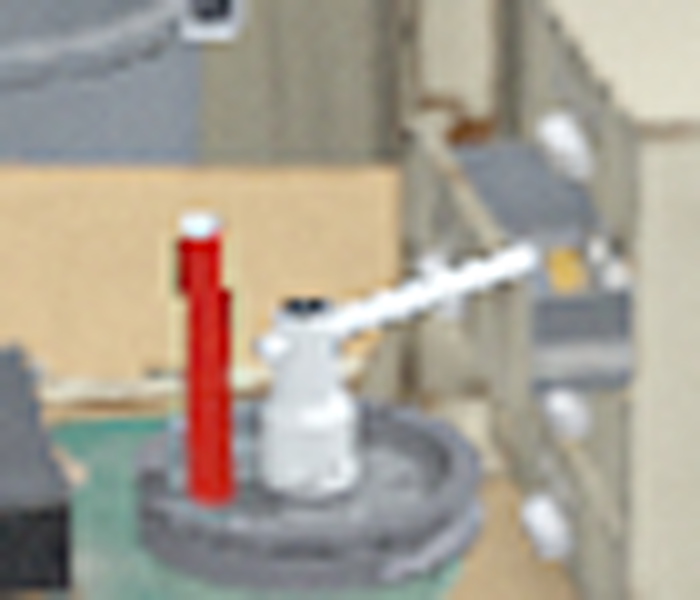

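The drift stands home and upright: its top is at (258,186) in the wrist view, and the shoulder is on the web in the side view. The bar runs from the spanner (258,211) towards (295,265), close to the cabinet. I'll measure the bar and the cabinet clearance.

```bash
python3 - <<'E'
from h import *
w=cv2.imread("pics/w12.png");cv2.imwrite("pics/w12c.png",cv2.resize(w[150:290,200:400],None,fx=4,fy=4,interpolation=2))
sc=get_image("scene");cv2.imwrite("pics/sc12.png",cv2.resize(sc[90:200,110:250],None,fx=5.5,fy=5.5,interpolation=2))
sd=get_image("side");cv2.imwrite("pics/sd12.png",cv2.resize(sd[90:210,190:330],None,fx=5,fy=5,interpolation=2))
E
```

```text
(no output)
```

View pics/w12c.png

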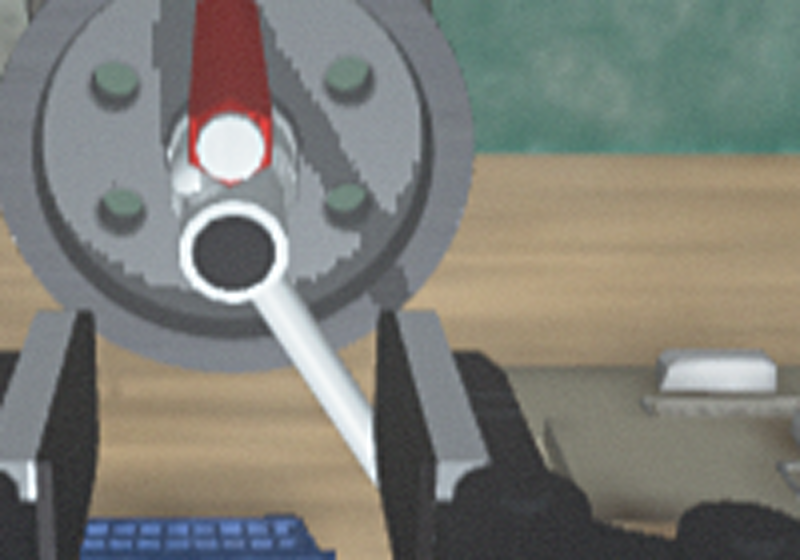

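View pics/sc12.png

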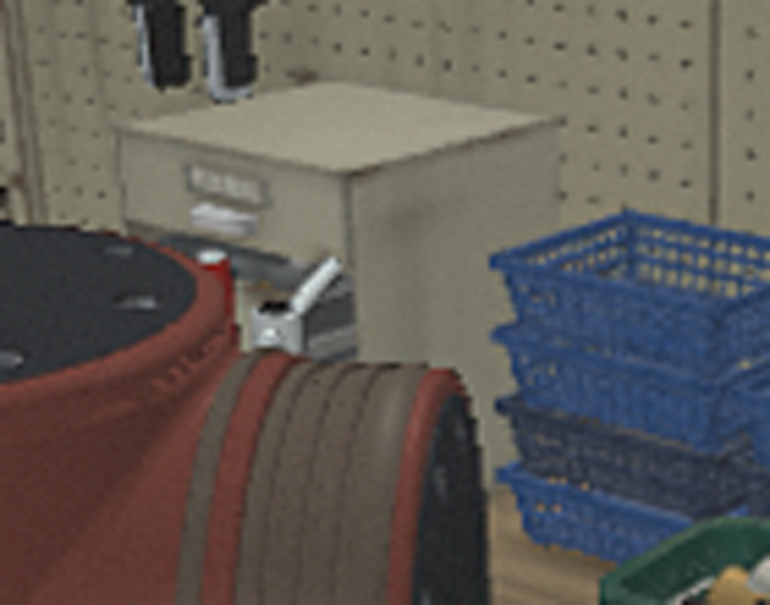

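View pics/sd12.png

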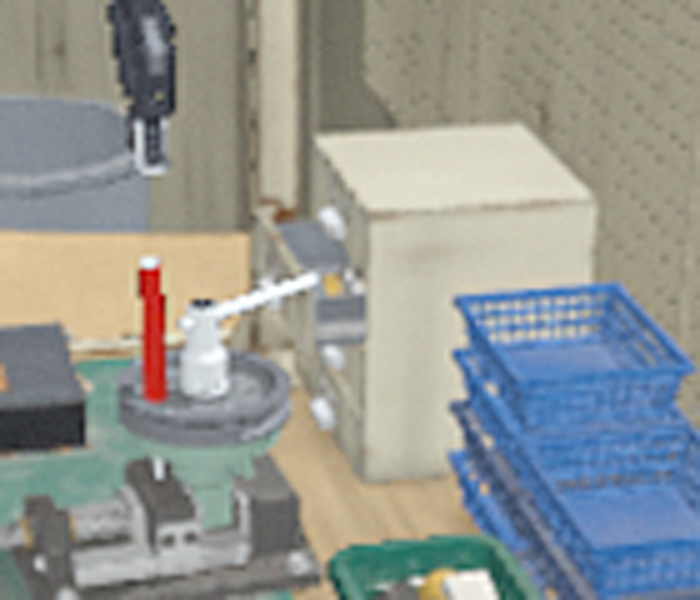

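```bash
python3 - <<'E'
from h import *
a=get_calibration("scene");b=get_calibration("side");c=np.load("w12.npz")
S=lambda x,y:(x/5+190,y/5+90)
T=lambda x,y:(x/5.5+110,y/5.5+90)
W=lambda x,y:(x/4+200,y/4+150)
print("cab near corner base",onz(b,*S(368,475),0),"top",tri((a,*T(345,175)),(b,*S(368,215))))
print("cab left top corner scene/side",tri((a,*T(120,128)),(b,*S(318,137))), "right",tri((a,*T(555,122)),(b,*S(592,205))))
print("bar tip",tri((a,*T(333,263)),(b,*S(315,278))),onz(b,*S(315,278),.195),onz(a,*T(333,263),.195))
print("spanner top wrist",onz(c,*W(234,251),.206))
for q in((285,315),(330,390),(368,465)):print("bar",onz(c,*W(*q),.195))
# drawer front edge as seen in wrist
print("drawer knob",[onz(c,*W(715,370),z)for z in(.05,.15,.25)],"side knobs",[S(*q) for q in((330,218),(330,355),(322,412))])
print("drawer front outer in side: ",[tri((a,*T(130,235)),(b,*S(262,215)))])
print("wrist left end of cabinet face edge",[onz(c,*W(520,365),z)for z in(0,.1,.2,.3)])
E
```

```text
cab near corner base [0.5835 0.4452 0.    ] top [0.5786 0.4419 0.2273]
cab left top corner scene/side [0.5834 0.6365 0.2266] right [0.7607 0.4379 0.2256]
bar tip [0.5279 0.404  0.194 ] [0.5275 0.4025 0.195 ] [0.5248 0.4007 0.195 ]
spanner top wrist [0.4284 0.3459 0.206 ]
bar [0.4499 0.358  0.195 ]
bar [0.4702 0.3692 0.195 ]
bar [0.4913 0.3791 0.195 ]
drawer knob [array([0.5469, 0.5256, 0.05  ]), array([0.4904, 0.4818, 0.15  ]), array([0.4339, 0.438 , 0.25  ])] side knobs [(256.0, 133.6), (256.0, 161.0), (254.4, 172.4)]
drawer front outer in side:  [array([0.5185, 0.5581, 0.1879])]
wrist left end of cabinet face edge [array([0.5726, 0.4658, 0.    ]), array([0.5166, 0.4397, 0.1   ]), array([0.4607, 0.4135, 0.2   ]), array([0.4048, 0.3874, 0.3   ])]
```

```bash
python3 - <<'E'
from h import *
s=readout.observe();print(s["time"],s["eef_pos"],s["joints"])
p,R=plan(s["eef_pos"],s["tcp_rot"],[.4965,.3832,.30],Rdown(118.5),5,4)
p,R=plan(p,R,[.4965,.3832,.19],Rdown(118.5),4,4)
E
```

```text
9.5 [0.3925 0.3443 0.3264] [33.6279 13.8385 -0.0105 75.2282 -0.6619 33.6715]
[[0.78,2.07,0.57,0.2,0.1,-5.7,4],[0.57,2.14,0.56,0.2,0.1,-5.7,4],[0.36,2.18,0.56,0.2,0.0,-5.7,4],[0.13,2.21,0.55,0.3,0.1,-5.7,4],[-0.08,2.22,0.53,0.2,0.0,-5.7,4]]
[[0.0,0.0,2.75,0.0,0.0,0.0,4],[0.0,0.0,2.75,0.0,0.0,0.0,4],[0.0,0.0,2.75,0.0,0.0,0.0,4],[0.0,0.0,2.75,0.0,0.0,0.0,4]]
```

{"name": "move_arm", "arguments": {
  "increments": [
    [[0.8, 2.1, 0.6, 0.2, 0.1, -5.7, 4], [0.6, 2.1, 0.6, 0.2, 0.1, -5.7, 4], [0.4, 2.2, 0.6, 0.2, 0, -5.7, 4], [0.1, 2.2, 0.5, 0.3, 0, -5.7, 4], [-0.1, 2.2, 0.5, 0.2, 0, -5.7, 4]]
  ]
}}

```text
time: 9.92
eef_pos: [0.4971, 0.3837, 0.2988]
tcp_rot: [[-0.481, 0.877, -0.0], [0.877, 0.481, -0.003], [-0.002, -0.002, -1.0]]
wrist_force: [-0.1, 0.6, -0.3]
width: 0.464
```

{"name": "move_arm", "arguments": {
  "increments": [
    [[0, 0, 0, 0, 0, 0, 4], [0, 0, 0, 0, 0, 0, 4]]
  ]
}}

```text
time: 10.08
eef_pos: [0.4966, 0.3834, 0.2982]
tcp_rot: [[-0.475, 0.88, -0.001], [0.88, 0.475, -0.003], [-0.002, -0.003, -1.0]]
wrist_force: [-0.4, -0.1, -0.1]
width: 0.468
```

```bash
python3 - <<'E'
from h import *
s=readout.observe();c=get_calibration("wrist");im=get_image("wrist");print(s["time"],s["eef_pos"],s["tcp_rot"])
cv2.imwrite("pics/w13.png",im);np.savez("w13.npz",**c)
p=s["eef_pos"]; print(proj(c,[p[0],p[1],.195]))
E
```

```text
10.0833 [0.4966 0.3834 0.2982] [[-0.475   0.88   -0.0012]
 [ 0.88    0.475  -0.0034]
 [-0.0024 -0.0027 -1.    ]]
[258.3577 189.0558]
```

View pics/w13.png

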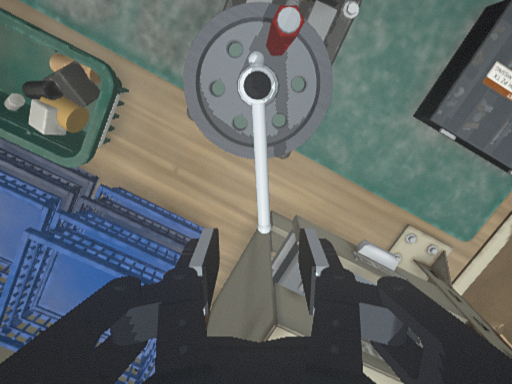

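The bar passes between the finger lines, at u≈262 against a tool axis of 258 at v=189. The cabinet and drawer begin at v>215, clear of where the fingers land. I'll descend.

{"name": "move_arm", "arguments": {
  "increments": [
    [[0.1, 0, 2.5, 0, 0, 0, 4], [0.1, 0, 2.8, 0, 0, 0, 4], [0, 0, 2.8, 0, 0, 0, 4], [0, 0, 2.7, 0, 0, 0, 4], [0, 0, 0, 0, 0, 0, 4]]
  ]
}}

```text
time: 10.55
eef_pos: [0.4923, 0.3835, 0.188]
tcp_rot: [[-0.476, 0.88, -0.005], [0.88, 0.475, -0.006], [-0.003, -0.007, -1.0]]
wrist_force: [-0.6, -1.2, -0.7]
width: 0.467
```

```bash
python3 - <<'E'
from h import *
s=readout.observe();c=get_calibration("wrist");im=get_image("wrist");print(s["time"],s["eef_pos"],s["wrist_force"])
cv2.imwrite("pics/w14.png",im)
from math import radians as r
p=np.array([.4965,.3832]);ax=np.array([.428,.346]);p,R=s["eef_pos"],s["tcp_rot"]
for d in range(28,-110,-30):
    for k in range(1,6):
        pass
    a=r(d-30);print(d-30);p,R=p,R
# arc rows
p=s["eef_pos"].copy();R=s["tcp_rot"]
rows=[]
th0=np.arctan2(p[1]-ax[1],p[0]-ax[0]);rad=np.hypot(*(p[:2]-ax));print(np.degrees(th0),rad)
w=np.radians(6)
# per-row chord in tool frame when tool turns with bar
n0=np.array([ax[0]+rad*np.cos(th0-w),ax[1]+rad*np.sin(th0-w),p[2]])-p
print("chord in tool",R.T@n0*100)
E
```

```text
10.55 [0.4923 0.3835 0.188 ] [-0.6418 -1.2178 -0.7088]
-2
-32
-62
-92
-122
30.275561252448842 0.07446832287470073
chord in tool [-0.7793 -0.0152  0.0021]
```

View pics/w14.png

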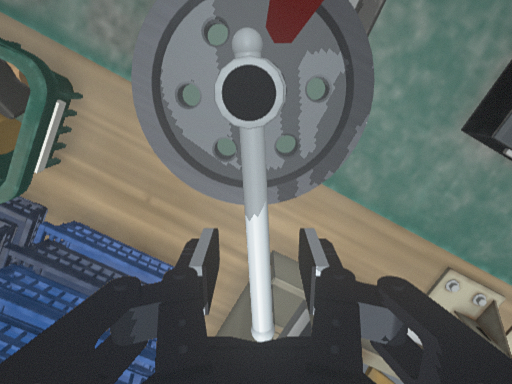

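The bar lies between the open fingers, ending at (262,335). I'll narrow the fingers without clamping and start the clockwise swing.

{"name": "move_arm", "arguments": {
  "increments": [
    [[0, 0, 0, 0, 0, 0, 2.4], [-0.3, 0, 0, 0, 0, 2, 2.4], [-0.4, -0.02, 0, 0, 0, 3, 2.4], [-0.4, -0.02, 0, 0, 0, 3, 2.4], [-0.4, -0.02, 0, 0, 0, 3, 2.4]]
  ]
}}

```text
time: 11.02
eef_pos: [0.5023, 0.3732, 0.1956]
tcp_rot: [[-0.298, 0.955, 0.005], [0.955, 0.298, 0.003], [0.001, 0.006, -1.0]]
wrist_force: [0.2, 6.1, -1.4]
width: 0.28
```

{"name": "move_arm", "arguments": {
  "increments": [
    [[-0.52, -0.02, 0, 0, 0, 4, 2.4], [-0.52, -0.02, 0, 0, 0, 4, 2.4], [-0.52, -0.02, 0, 0, 0, 4, 2.4], [-0.52, -0.02, 0, 0, 0, 4, 2.4], [-0.52, -0.02, 0, 0, 0, 4, 2.4]]
  ]
}}

```text
time: 11.43
eef_pos: [0.5065, 0.3476, 0.1959]
tcp_rot: [[0.048, 0.999, 0.007], [0.999, -0.048, 0.003], [0.004, 0.007, -1.0]]
wrist_force: [0.6, 6.4, -1.8]
width: 0.283
```

```bash
python3 - <<'E'
from h import *
s=readout.observe();im=get_image("wrist");p=s["eef_pos"];print(s["time"],p,s["wrist_force"],s["wrist_torque"],np.degrees(np.arctan2(p[1]-.346,p[0]-.428)),np.hypot(p[0]-.428,p[1]-.346))
cv2.imwrite("pics/w15.png",im)
E
```

```text
11.4333 [0.5065 0.3476 0.1959] [ 0.6008  6.378  -1.8084] [ 1.2384 -0.3655  0.0696] 1.184784122952622 0.07851637932931112
```

View pics/w15.png

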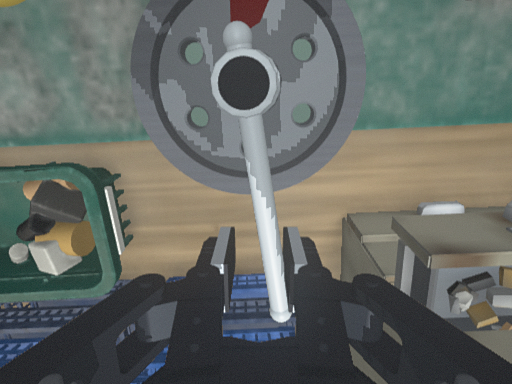

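The force of 6.4 N at 78 mm matches the 0.5 N m nut torque, and the pulley is holding. I'll continue.

{"name": "move_arm", "arguments": {
  "increments": [
    [[-0.66, -0.03, 0.1, 0, 0, 5, 2.4], [-0.66, -0.03, 0.1, 0, 0, 5, 2.4], [-0.66, -0.03, 0.1, 0, 0, 5, 2.4], [-0.66, -0.03, 0, 0, 0, 5, 2.4], [-0.66, -0.03, 0, 0, 0, 5, 2.4]]
  ]
}}

```text
time: 11.9
eef_pos: [0.4989, 0.3158, 0.1934]
tcp_rot: [[0.466, 0.885, 0.009], [0.885, -0.466, 0.003], [0.007, 0.007, -1.0]]
wrist_force: [5.4, 4.2, 0.9]
width: 0.281
```

{"name": "move_arm", "arguments": {
  "increments": [
    [[-0.66, -0.03, 0, 0, 0, 5, 2.4], [-0.66, -0.03, 0, 0, 0, 5, 2.4], [-0.66, -0.03, 0, 0, 0, 5, 2.4], [-0.66, -0.03, 0, 0, 0, 5, 2.4], [-0.66, -0.03, 0, 0, 0, 5, 2.4]]
  ]
}}

```text
time: 12.32
eef_pos: [0.4784, 0.2901, 0.1934]
tcp_rot: [[0.796, 0.605, 0.01], [0.605, -0.797, 0.002], [0.009, 0.005, -1.0]]
wrist_force: [8.4, 0.7, -0.6]
width: 0.281
```

```bash
python3 - <<'E'
from h import *
s=readout.observe();im=get_image("wrist");p=s["eef_pos"];print(s["time"],p,s["wrist_force"],np.degrees(np.arctan2(p[1]-.346,p[0]-.428)),np.hypot(p[0]-.428,p[1]-.346),s["joints"])
cv2.imwrite("pics/w16.png",im)
E
```

```text
12.3167 [0.4784 0.2901 0.1934] [ 8.4461  0.6901 -0.5633] -47.96221113897302 0.07529211182033752 [23.8318 21.7079 -9.0602 58.646  -0.1573 76.6286]
```

View pics/w16.png

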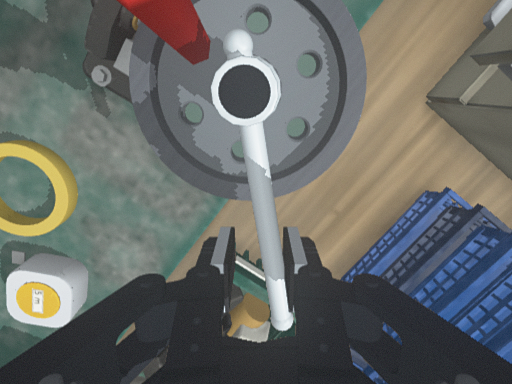

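{"name": "move_arm", "arguments": {
  "increments": [
    [[-0.66, -0.03, 0, 0, 0, 5, 2.4], [-0.66, -0.02, 0, 0, 0, 5, 2.4], [-0.66, -0.02, 0, 0, 0, 5, 2.4], [-0.66, -0.02, 0, 0, 0, 5, 2.4], [-0.66, -0.02, 0, 0, 0, 5, 2.4]]
  ]
}}

```text
time: 12.78
eef_pos: [0.4488, 0.2754, 0.1932]
tcp_rot: [[0.977, 0.211, 0.01], [0.211, -0.978, 0.0], [0.01, 0.002, -1.0]]
wrist_force: [8.1, -1.3, 0.4]
width: 0.282
```

{"name": "move_arm", "arguments": {
  "increments": [
    [[-0.66, -0.02, 0, 0, 0, 5, 2.4], [-0.66, -0.02, 0, 0, 0, 5, 2.4], [-0.66, -0.02, 0, 0, 0, 5, 2.4], [-0.66, -0.02, 0, 0, 0, 5, 2.4], [-0.66, -0.02, 0, 0, 0, 5, 2.4]]
  ]
}}

```text
time: 13.2
eef_pos: [0.4157, 0.2746, 0.1929]
tcp_rot: [[0.975, -0.222, 0.01], [-0.222, -0.975, -0.001], [0.01, -0.001, -1.0]]
wrist_force: [6.6, -4.3, 3.2]
width: 0.281
```

{"name": "move_arm", "arguments": {
  "increments": [
    [[-0.66, -0.02, 0, 0, 0, 5, 2.4], [-0.5, 0, 0, 0, 0, 4, 2.4], [0, 0, 0, 0, 0, 0, 2.4]]
  ]
}}

```text
time: 13.45
eef_pos: [0.4035, 0.2781, 0.1927]
tcp_rot: [[0.929, -0.371, 0.008], [-0.371, -0.929, -0.001], [0.008, -0.003, -1.0]]
wrist_force: [3.6, -2.6, 1.2]
width: 0.284
```

```bash
python3 - <<'E'
from h import *
s=readout.observe();im=get_image("wrist");p=s["eef_pos"];print(s["time"],p,s["wrist_force"],np.degrees(np.arctan2(p[1]-.346,p[0]-.428)),np.hypot(p[0]-.428,p[1]-.346),s["joints"])
cv2.imwrite("pics/w17.png",im)
E
```

```text
13.45 [0.4035 0.2781 0.1927] [ 3.6354 -2.5944  1.1625] -109.86859993005636 0.07220118991719855 [ 26.1757  14.6113 -19.407   55.5647  -0.238  137.944 ]
```

View pics/w17.png

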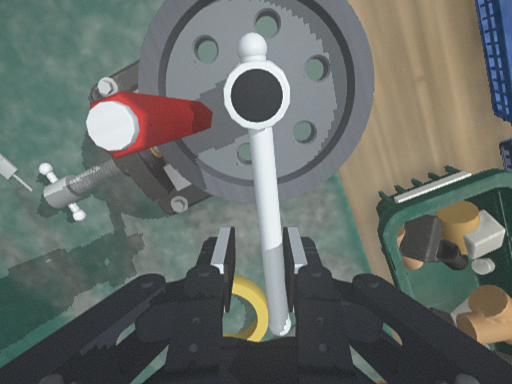

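The bar is now at about −103°, roughly 130° from its start. I'll back off and rise clear.

{"name": "move_arm", "arguments": {
  "increments": [
    [[0.5, 0, 0, 0, 0, 0, 2.4], [0, 0, -1.5, 0, 0, 0, 2.4], [0, 0, -3.5, 0, 0, 0, 2.4], [0, 0, -3.5, 0, 0, 0, 2.4], [0, 0, -3.0, 0, 0, 0, 2.4]]
  ]
}}

```text
time: 13.92
eef_pos: [0.4061, 0.276, 0.3075]
tcp_rot: [[0.931, -0.366, 0.003], [-0.366, -0.931, -0.0], [0.003, -0.001, -1.0]]
wrist_force: [2.0, 0.9, -0.2]
width: 0.281
```

{"name": "move_arm", "arguments": {
  "increments": [
    [[0, 0, 0, 0, 0, 0, 2.4], [0, 0, 0, 0, 0, 0, 2.4]]
  ]
}}

```text
time: 14.08
eef_pos: [0.4071, 0.2765, 0.3069]
tcp_rot: [[0.93, -0.366, 0.006], [-0.366, -0.93, 0.001], [0.005, -0.003, -1.0]]
wrist_force: [0.2, 0.5, -0.6]
width: 0.281
```

```bash
python3 - <<'E'
from h import *
s=readout.observe();c=get_calibration("wrist");im=get_image("wrist");p=s["eef_pos"];print(s["time"],p,s["wrist_force"])
cv2.imwrite("pics/w18.png",im);np.savez("w18.npz",**c)
side=get_image("side");cv2.imwrite("pics/s18.png",cv2.resize(side[120:180,200:270],None,fx=10,fy=10,interpolation=2));cv2.imwrite("pics/sc18.png",get_image("scene"))
E
```

```text
14.0833 [0.4071 0.2765 0.3069] [ 0.2026  0.5256 -0.6041]
```

View pics/w18.png

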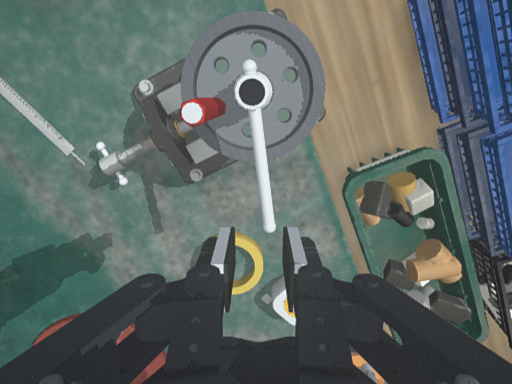

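View pics/s18.png

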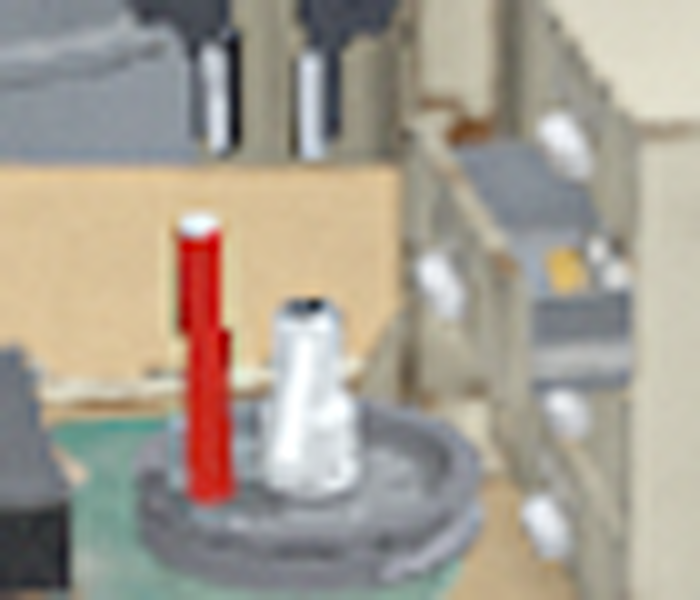

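View pics/sc18.png

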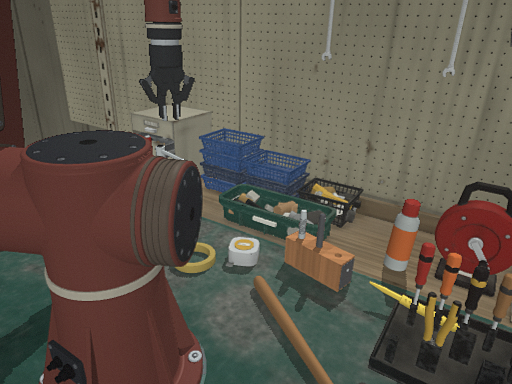

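Everything looks right. As a last check I'll measure the bar angle and the pulley angle.

```bash
python3 - <<'E'
from h import *
from scipy.optimize import least_squares
c=np.load("w18.npz")
a=onz(c,252,91,.206)[:2];t=onz(c,269,228,.195)[:2]
ang=np.degrees(np.arctan2(*(t-a)[::-1]));print("bar",ang,np.hypot(*(t-a)))
P=np.array([onz(c,u,v,.135)[:2] for u,v in((221,66),(259,49),(290,75),(283,116),(247,129))])
d=np.degrees(np.arctan2(P[:,1]-.346,P[:,0]-.428));print(d,np.hypot(*(P-[.428,.346]).T))
e=(d+30)%60-30;print("pulley",e,e.mean())
E
```

```text
bar -104.55291778307648 0.11288771522783647
[ 121.8172   58.6731   -0.2697  -60.4415 -120.0592] [0.0355 0.036  0.0372 0.0374 0.0362]
pulley [ 1.8172 -1.3269 -0.2697 -0.4415 -0.0592] -0.056012725549573615
```

```bash
python3 -c "
from station import robot;print(robot.close_job())"
```

```text
the job is handed in; nothing more can be done
None
```

The pulley nut is slackened and the drift is in place. I handed the job in at about 14.2 s of the 64 s allowed, with the robot touching nothing.

- **Drift:** I took the red drift from the end socket of the punch stand and pushed it through the pulley hole into the housing hole. At home it met 15 N of contact. In the last side view it stands upright with its shoulder on the web.
- **Nut:** I swung the bar clockwise from about +28.5° to about −104.5°. The last wrist picture puts the pulley at about 0°, so the nut turned roughly 130° on the spindle. The push of 6 to 8 N fits the 0.5 N m nut torque.
- **Other tools:** The two other punches, the spray can and the tape measure look undisturbed in the last scene picture.
- **Disagreements:**
  - **Yellow lookalike:** it toppled onto the tool rack in the first second. My tool was passing about 11 cm above it and I felt no contact, so I believe it fell by itself.
  - **Drift in the grip:** it sat about 6 mm deeper than planned. The cameras disagreed by about 1° on its lean in the grip, so I corrected halfway and it went in without trouble.
  - **Retreat tilt:** on the first retreat I tilted the tool slightly the wrong way. I put that right on the next move, and it had no effect.

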